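Fill the bobbin box, snap its covers shut and slide it under the thread stand

ROBOT

A 6-joint arm with a two-finger parallel gripper is mounted at the origin on a cart in front of the work surface, level with it; the furniture and walls round the work are solid. World frame = base frame: x ahead of the robot, y to its left, z up, the work surface at z = 0. Lengths are in m, angles in degrees, forces in N, time in s.
With the tool pointing down it reaches from about 0.35 to 0.875 m from the base axis. Payload 4.2 kg.
Tool frame: the origin (TCP) lies on the centre line of the jaws, within the pads' length; the fingertips stand 19 mm ahead of it and the grasp point (between the pads) is the TCP; z points along the fingers, y is the line along which they close (so a half turn about z gives the same grasp; the last joint's range is limited). The gripper opens to 87 mm and grips with 3 to 60 N. Pads are 19 mm wide; open, the fingers measure 117 mm over their backs; the gripper's body (75 mm by 190 mm) begins 51 mm behind the grasp point.
Start: joints at [-61.043, 22.042, 0.453, 0, -68.411, -14.817], TCP at [0.153, -0.606, 0.242] pointing down, gripper open.
Joint ranges: [-179.83, 179.83], [-69.29, 118.12], [-61.27, 80.66], [-181.25, 117.63], [-171.15, -9.14], [-177.46, 177.46]. Speed limits (degrees/s): [159.86, 159.86, 180, 180, 180, 180].

INTERFACE

Orientations are given as a 3x3 rotation matrix whose columns are the frame's x, y, z axes.
In Python, from station import sense, capture, finish_job, search_frame, masks_of gives the robot as it stands.
- The arm moves only by the tool drive_tool, never from a script. Its argument "rows" is a list of rows, each a list of 7 numbers: the opening in per cent of the stroke, from 0 (shut) to 100 (fully open), then the shift along the world's x, y, z in mm, then the turn, a rotation vector about the world's x, y, z in rad. In form: [[fingers, dx, dy, dz, wx, wy, wz], ...]. A call has 1 to 5 rows; each row shifts and turns the commanded pose from where the row before left it; what a row does not reach is not made up. A row lasts 1/12 s, in which the tool goes at most 41.7 mm and 7.16 degrees, less where a joint would pass 70% of its speed; a pose out of reach is approached as far as the arm can. A call is refused whole if a number of a shift passes 41.7 or a number of a turn 0.125, either way. A call with a gripper value outside its range is refused whole. The fingers move at their own pace and stop on an object; the grip force is fixed at half the most. Time passes only in rows, so rows that do not move let the fingers close. It gives the time, the measured TCP pose, the force, the opening and the grip force at its end, in the units of the state.
- sense(): the state, without advancing time (a new reading comes with each control period).
- capture(name): name is "scene" or "side" or "wrist"; returns a dict with "frame" (400x640x3 uint8, red, green, blue), "z_map" (400x640 float32, m along the optical axis (not along the pixel's ray), 0 where there is no reading), "fx", "fy", "cx", "cy" (pixels), "distortion" ([k1, k2, p1, p2, k3] as OpenCV has them; the pictures are not rectified), "R" (3x3) and "t" (3): a world point X has camera coordinates R X + t; the wrist camera has in their place "T_tool_cam" (4x4, takes a point from camera to tool coordinates, whose origin is the TCP and whose axes are the flange's). Camera axes: x right, y down, z forward; pixel columns grow to the right and rows downward; lengths in m; the calibration is good to about 2 mm. A picture is of the moment at which its call begins: read the wrist's pose just before it.
- finish_job(): hands the job in; it is judged then, once.
Trained networks look in a picture, given as the dict that the camera call returned (one of the last four; its "shot" number tells which), for a name from the list of things; names that differ only in an ending like _2 or _b are one class to them, and where a whole thing is asked for, a point or a joint stands for the part that bears it (a point fixed in the world has none). Each returns a list of dicts, best first, with "p" (0 to 1); they miss things now and then, are a little off and sometimes report something else, mostly with a low value. They report only what shows in the picture. A call takes as long as a camera call.
- search_frame(label, picture): "xy" ([column, row] in pixels, amid what is visible of it).
- masks_of(label, picture): "region" (400x640 bool, what is visible of it) and "xy" ([column, row] in pixels, amid what is visible of it).
The state is a dict: "time_s": time; "joints": joint angles; "joint_velocities": joint speeds; "effort": joint torques, N m; "tcp_pos": TCP position; "ee_rot": TCP orientation; "wrist_force": force on the tool from outside, world axes, zero at the start; "moment": the same for the moment, N m; "gripper_width": opening from 0.0 (shut) to 1.0 (fully open); "gripper_force": force on a finger pad.
Only numpy, scipy, OpenCV 4.12 (cv2) and the standard library are available. Lean on these libraries where they do the work, as an engineer would, in place of code of your own. Each camera call takes 0.05 s, during which the arm holds its last target. There are 200 camera calls.

TASK

Put the bobbins that lie loose on the desk into the teal bobbin box, one to a compartment, and then press all five clear covers down until their clips hold them shut, those of empty compartments too. Finally slide the box, handle last, fully home into the slot under the plywood thread stand and let go of it; do not knock over the spools that stand on top.

Things in the scene. Friction and masses are not known exactly. Their poses are not given: they have to be found in the camera images.
- bobbin_box: Teal plastic box, loose, 0.45 kg, base plate 206 (x) x 64 (y) x 4 mm; origin: centre of its underside, on the desk. +x = the way it slides into the stand, +y = hinge side of the covers, -y = clip side. Five compartments in a row, centres at x = 80, 40, 0, -40, -80 mm (0 to 4), 34 x 34 mm inside, 17 mm deep, rim at z = 21 mm, walls 6 mm: one flat bobbin each. 30 mm high when shut.
- box_handle (a point): Block handle at the -x end of the box, 14 mm wide (y), 26 mm high, sticking out from x = -103 to -145 mm (box frame); pinch it across y from above, or push it. This point: box frame (-128, 0, 22) mm; axes as the box.
- cell0 (a point): Centre of the floor of compartment 0 of the bobbin box, 4 mm above the desk; axes as the box. The pale spring clip for its cover, 22 mm wide (x), stands on the -y side of the box (nose from y = -29 to -23 mm, top at z = 30 mm) and yields 2 mm outward as the cover edge snaps past.
- cell1 (a point): Centre of the floor of compartment 1 of the bobbin box, 4 mm above the desk; axes as the box. The pale spring clip for its cover, 22 mm wide (x), stands on the -y side of the box (nose from y = -29 to -23 mm, top at z = 30 mm) and yields 2 mm outward as the cover edge snaps past.
- cell2 (a point): Centre of the floor of compartment 2 of the bobbin box, 4 mm above the desk; axes as the box. The pale spring clip for its cover, 22 mm wide (x), stands on the -y side of the box (nose from y = -29 to -23 mm, top at z = 30 mm) and yields 2 mm outward as the cover edge snaps past.
- cell3 (a point): Centre of the floor of compartment 3 of the bobbin box, 4 mm above the desk; axes as the box. The pale spring clip for its cover, 22 mm wide (x), stands on the -y side of the box (nose from y = -29 to -23 mm, top at z = 30 mm) and yields 2 mm outward as the cover edge snaps past.
- cell4 (a point): Centre of the floor of compartment 4 of the bobbin box, 4 mm above the desk; axes as the box. The pale spring clip for its cover, 22 mm wide (x), stands on the -y side of the box (nose from y = -29 to -23 mm, top at z = 30 mm) and yields 2 mm outward as the cover edge snaps past.
- cover0 (a joint): Angle of the clear cover of compartment 0: 0 shut, pi/2 upright, to 2.4 leaning back to +y (rad). Plate 37 (x) x 48 x 3 mm, hinged along y = 23, z = 23 mm of the box. Stays put at 1.45 to 2.3; from less a weak spring (0.2 N at the edge) lifts it open. Its edge bead meets the clip at 0.2 rad; 4 N at the edge or 7 N mid-cover snaps it past; under 0.06 rad the clip holds it.
- cover1 (a joint): Angle of the clear cover of compartment 1: 0 shut, pi/2 upright, to 2.4 leaning back to +y (rad). Plate 37 (x) x 48 x 3 mm, hinged along y = 23, z = 23 mm of the box. Stays put at 1.45 to 2.3; from less a weak spring (0.2 N at the edge) lifts it open. Its edge bead meets the clip at 0.2 rad; 4 N at the edge or 7 N mid-cover snaps it past; under 0.06 rad the clip holds it.
- cover2 (a joint): Angle of the clear cover of compartment 2: 0 shut, pi/2 upright, to 2.4 leaning back to +y (rad). Plate 37 (x) x 48 x 3 mm, hinged along y = 23, z = 23 mm of the box. Stays put at 1.45 to 2.3; from less a weak spring (0.2 N at the edge) lifts it open. Its edge bead meets the clip at 0.2 rad; 4 N at the edge or 7 N mid-cover snaps it past; under 0.06 rad the clip holds it.
- cover3 (a joint): Angle of the clear cover of compartment 3: 0 shut, pi/2 upright, to 2.4 leaning back to +y (rad). Plate 37 (x) x 48 x 3 mm, hinged along y = 23, z = 23 mm of the box. Stays put at 1.45 to 2.3; from less a weak spring (0.2 N at the edge) lifts it open. Its edge bead meets the clip at 0.2 rad; 4 N at the edge or 7 N mid-cover snaps it past; under 0.06 rad the clip holds it.
- cover4 (a joint): Angle of the clear cover of compartment 4: 0 shut, pi/2 upright, to 2.4 leaning back to +y (rad). Plate 37 (x) x 48 x 3 mm, hinged along y = 23, z = 23 mm of the box. Stays put at 1.45 to 2.3; from less a weak spring (0.2 N at the edge) lifts it open. Its edge bead meets the clip at 0.2 rad; 4 N at the edge or 7 N mid-cover snaps it past; under 0.06 rad the clip holds it.
- thread_stand: Low plywood stand, fixed, 226 (x) x 100 (y) x 50 mm, with a 7 mm rim on three sides of its top. Origin: centre of its underside. Under the top board a slot 72 mm wide (y = -36 to 36) and 38 mm high, floor = the desk, open at the -x end (mouth, x = -108 mm), closed at the +x end (back face at x = 103 mm). An open cover does not pass under the board.
- slot_mouth (a point): Middle of the mouth of the slot, at desk height; axes as the stand: +x leads in.
- slot_home (a point): Where the origin of the bobbin box lies when it is fully home in the slot, its +x end against the back face and its handle still sticking out of the mouth; axes as the stand, and the box's +x points the same way.
- bobbin_green: Steel bobbin with green thread between pale round flanges, 20 mm across, 11 mm tall, 15 g, lying flat on the desk. Origin: centre of its underside, z along its axis. May be absent (then None).
- bobbin_yellow: Steel bobbin with yellow thread between pale round flanges, 20 mm across, 11 mm tall, 15 g, lying flat on the desk. Origin: centre of its underside, z along its axis. May be absent (then None).
- bobbin_black: Steel bobbin with black thread between pale round flanges, 20 mm across, 11 mm tall, 15 g, lying flat on the desk. Origin: centre of its underside, z along its axis. May be absent (then None).
- bobbin_green2: Steel bobbin with green thread between pale round flanges, 20 mm across, 11 mm tall, 15 g, lying flat on the desk. Origin: centre of its underside, z along its axis. May be absent (then None).
- bobbin_yellow2: Steel bobbin with yellow thread between pale round flanges, 20 mm across, 11 mm tall, 15 g, lying flat on the desk. Origin: centre of its underside, z along its axis. May be absent (then None).
- spool_red: Spool of red thread, 27 mm across, 52 mm tall, standing on the rear half of the thread stand's top (z = 50 mm). Origin: centre of its underside. To be left standing.
- spool_blue: Spool of blue thread, 27 mm across, 52 mm tall, standing on the rear half of the thread stand's top (z = 50 mm). Origin: centre of its underside. To be left standing.

How it is judged (in metres and radians):
On the way, in this order (a step that is already met when the one before it is completed fails the run):
1. every bobbin that is there lies in a compartment of the box ((distance between bobbin_green and cell0 below 0.018 m or distance between bobbin_green and cell1 below 0.018 m or distance between bobbin_green and cell2 below 0.018 m or distance between bobbin_green and cell3 below 0.018 m or distance between bobbin_green and cell4 below 0.018 m) and (distance between bobbin_yellow and cell0 below 0.018 m or distance between bobbin_yellow and cell1 below 0.018 m or distance between bobbin_yellow and cell2 below 0.018 m or distance between bobbin_yellow and cell3 below 0.018 m or distance between bobbin_yellow and cell4 below 0.018 m) and (distance between bobbin_black and cell0 below 0.018 m or distance between bobbin_black and cell1 below 0.018 m or distance between bobbin_black and cell2 below 0.018 m or distance between bobbin_black and cell3 below 0.018 m or distance between bobbin_black and cell4 below 0.018 m) and (distance between bobbin_green2 and cell0 below 0.018 m or distance between bobbin_green2 and cell1 below 0.018 m or distance between bobbin_green2 and cell2 below 0.018 m or distance between bobbin_green2 and cell3 below 0.018 m or distance between bobbin_green2 and cell4 below 0.018 m) and (distance between bobbin_yellow2 and cell0 below 0.018 m or distance between bobbin_yellow2 and cell1 below 0.018 m or distance between bobbin_yellow2 and cell2 below 0.018 m or distance between bobbin_yellow2 and cell3 below 0.018 m or distance between bobbin_yellow2 and cell4 below 0.018 m)), for 0.2 s.
2. all five covers are held shut by their clips (below 0.05 rad), the box still outside the slot (all of step 1 and value of joint each of cover0, cover1, cover2, cover3, cover4 below 0.05 rad and x of bobbin_box in the frame of slot_home below -0.04 m), for 0.3 s.
At the end, for the whole second after the job is handed in: Every bobbin present lies in a compartment (origin within 18 mm of the middle of its floor), all five covers are below 0.05 rad, the box is at rest at slot_home (6 mm along, 8 mm across, flat, within 0.1 rad), right way round, and both spools stand upright (all of step 1 and value of joint each of cover0, cover1, cover2, cover3, cover4 below 0.05 rad and x of bobbin_box in the frame of slot_home between -0.006 and 0.006 m and y of bobbin_box in the frame of slot_home between -0.008 and 0.008 m and angle between the x axis of bobbin_box and the x axis of slot_home, either way round below 0.1 rad and angle between bobbin_box's own z axis and vertical below 0.05 rad and angle between each of spool_red, spool_blue's own z axis and vertical below 0.3 rad and linear speed of bobbin_box below 0.02 m/s); the robot touches nothing.
It fails at once if a spool on the stand is knocked over or off (angle between any of spool_red, spool_blue's own z axis and vertical above 0.6 rad or height (world z) of any of spool_red, spool_blue below 0.03 m).
Of bobbin_green, bobbin_yellow, bobbin_black, bobbin_green2, bobbin_yellow2 only 3 to 5 are there at a start; the rules pass over those that are not, and their reading is None.
At some moment in a run one of bobbin_green, bobbin_yellow, bobbin_black, bobbin_green2, bobbin_yellow2 may be knocked a few centimetres aside while the robot is not near it.
Once in a run the grip may slacken for a moment while it holds something.
It also fails if it takes over 210 s, if anything falls off the work surface, if the arm or the gripper's body presses on something with over 40 N, if the wrist force passes 120 N, or if a joint passes its speed limit or range.

## Working session

There is one attempt and no reset: what is moved stays moved. The work goes in short steps, Python scripts to look and compute and a tool call to move; the robot and the scene stay as the last step left them, time stands still between calls to the robot, and variables do not carry over. Pictures are saved under pics/ and viewed, at most 14 in all, crops included, and the job is handed in when it is done.

Besides the shell and the picture viewer there is one more tool, called after "Emit:" by a JSON object that holds its "method" and its "body", one argument or row to a line. drive_tool: Moves the arm, as the interface text tells. Its arguments: {"type":"object","properties":{"rows":{"type":"array"}},"required":["rows"]}

```bash
mkdir -p pics; cat > h.py <<'E'
import numpy as np, cv2
from station import *
def K(c): return np.array([[c['fx'],0,c['cx']],[0,c['fy'],c['cy']],[0,0,1.]])
def ext(c,s=None):
    if 'R' in c: return np.array(c['R']),np.array(c['t'])
    T=np.array(c['T_tool_cam']); Rt=np.array(s['ee_rot']); p=np.array(s['tcp_pos'])
    Rwc=Rt@T[:3,:3]; o=Rt@T[:3,3]+p
    return Rwc.T,-Rwc.T@o
def ray(c,uv,s=None):
    R,t=ext(c,s); d=cv2.undistortPoints(np.array(uv,float).reshape(-1,1,2),K(c),np.array(c['distortion'],float)).reshape(-1,2)
    d=np.c_[d,np.ones(len(d))]; return -R.T@t, d@R
def atz(c,uv,z,s=None):
    o,d=ray(c,uv,s); return o+d*((z-o[2])/d[:,2])[:,None]
def cloud(c,mask,s=None):
    v,u=np.nonzero(mask&(c['z_map']>0)); o,d=ray(c,np.c_[u,v],s)
    return o+d*c['z_map'][v,u][:,None]
def proj(c,X,s=None):
    R,t=ext(c,s); return cv2.projectPoints(np.array(X,float).reshape(-1,3),cv2.Rodrigues(R)[0],t,K(c),np.array(c['distortion'],float))[0].reshape(-1,2)
def save(c,n): cv2.imwrite('pics/'+n,np.ascontiguousarray(c['frame'][:,:,::-1]))
E
python3 - <<'E'
from h import *
print(sense())
for n in ['scene','side']:
    c=capture(n); save(c,n+'0.png')
    R,t=ext(c); print(n,-R.T@t, R[2])
    for l in ['bobbin_green','bobbin_yellow','bobbin_black']:
        for r in search_frame(l,c): print(l,r['p'],r['xy'],atz(c,[r['xy']],.006).round(4))
    for l in ['bobbin_box','thread_stand','box_handle']:
        for r in masks_of(l,c)[:1]:
            P=cloud(c,r['region']); print(l,r['p'],r['xy'],len(P),P.mean(0).round(3),P.min(0).round(3),P.max(0).round(3))
E
```

```text
{'time_s': 0.0, 'joints': array([-6.10446730e+01,  2.20907750e+01,  3.80198169e-01, -2.76754479e-02,
       -6.84111180e+01, -1.48160491e+01]), 'joint_velocities': array([ 0.01616992, -0.0265275 , -0.01289637,  0.00382236, -0.00360213,
       -0.09180557]), 'effort': array([-5.52002075e-04, -3.90672112e+01,  1.87398559e+01,  4.21966508e+00,
        1.09457213e-02, -1.93088026e-04]), 'tcp_pos': array([ 0.15254895, -0.60552392,  0.24046567]), 'ee_rot': array([[-9.69748264e-01, -2.44106332e-01, -6.35256019e-04],
       [-2.44107134e-01,  9.69746048e-01,  2.07587789e-03],
       [ 1.09302077e-04,  2.16814950e-03, -9.99997644e-01]]), 'wrist_force': array([-0.15379723, -0.27493523,  0.7807787 ]), 'moment': array([-0.0380248 ,  0.00027823, -0.00300464]), 'gripper_force': 0.0, 'gripper_width': 1.00142141335875}
scene [-0.54778818  0.4740944   1.35556011] [ 0.613786   -0.30388809 -0.72864173]
bobbin_green 0.59 [298.3, 222.0] [[ 0.5722 -0.0195  0.006 ]]
bobbin_green 0.46 [309.3, 216.5] [[ 0.5775 -0.0653  0.006 ]]
bobbin_box 0.67 [307.3, 225.5] 1596 [ 0.532 -0.032  0.025] [ 0.487 -0.142 -0.009]
[... 211 characters left out ...]
.612 0.104 0.074]
side [0.38585427 0.84894072 0.89296669] [ 0.13577905 -0.72508188 -0.67514466]
bobbin_green 0.4 [283.7, 333.4] [[0.5555 0.3404 0.006 ]]
bobbin_yellow 0.64 [337.2, 309.7] [[0.4507 0.2564 0.006 ]]
bobbin_yellow 0.6 [322.0, 193.7] [[ 0.5611 -0.1284  0.006 ]]
bobbin_yellow 0.51 [301.3, 294.2] [[0.5409 0.2313 0.006 ]]
bobbin_black 0.52 [257.6, 305.2] [[0.6328 0.2819 0.006 ]]
bobbin_box 0.69 [323.9, 215.1] 1659 [ 0.53  -0.027  0.021] [ 0.492 -0.187 -0.005] [0.579 0.103 0.074]
thread_stand 0.63 [347.1, 146.3] 1206 [ 0.516 -0.339  0.046] [ 0.449 -0.487 -0.003] [ 0.593 -0.249  0.06 ]
box_handle 0.83 [325.2, 216.6] 1743 [ 0.53  -0.029  0.021] [ 0.49  -0.213 -0.006] [0.581 0.103 0.074]
```

```bash
python3 - <<'E'
import cv2,numpy as np
a=cv2.imread('pics/scene0.png');b=cv2.imread('pics/side0.png')
cv2.imwrite('pics/a.png',cv2.resize(a[130:330,220:480],None,fx=3,fy=3,interpolation=2))
cv2.imwrite('pics/b.png',cv2.resize(b[100:370,200:460],None,fx=2.2,fy=2.2,interpolation=2))
E
```

```text
(no output)
```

View pics/a.png

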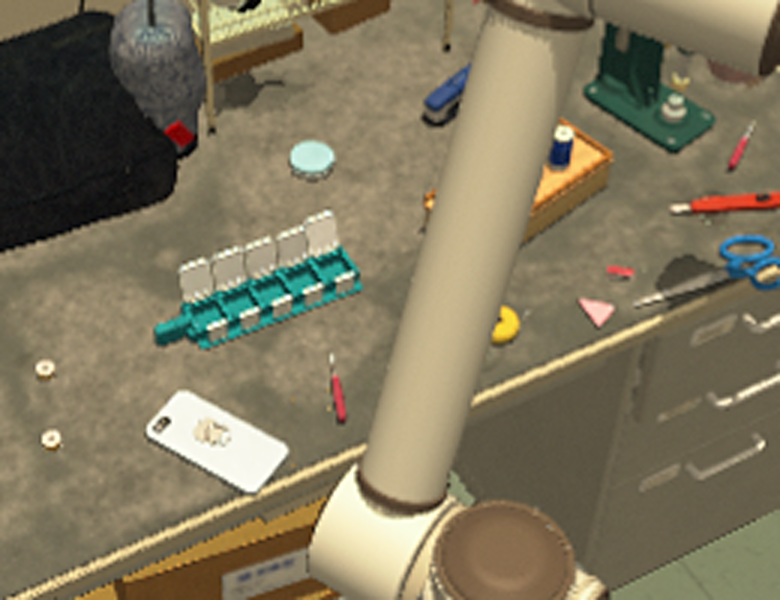

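View pics/b.png

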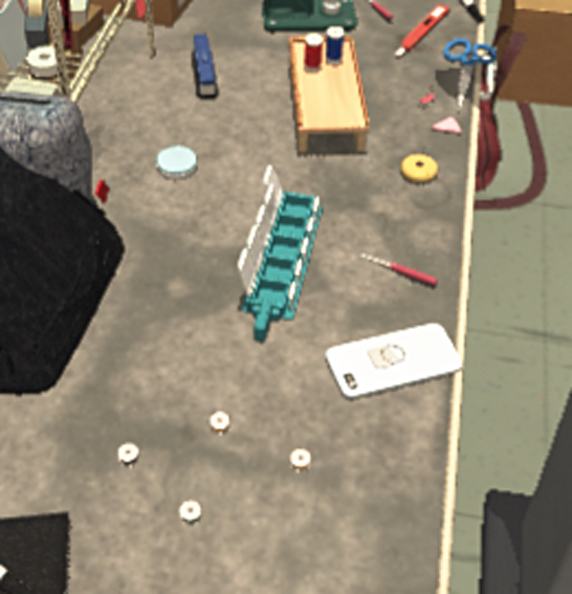

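Emit:
{"method": "drive_tool", "body": {
  "rows": [
    [100,24,30,10,0,0,0],
    [100,24,30,10,0,0,0],
    [100,24,30,10,0,0,0],
    [100,24,30,10,0,0,0],
    [100,24,30,10,0,0,0]
  ]
}}

```text
time_s: 1.12
tcp_pos: [0.2734, -0.4546, 0.2921]
ee_rot: [[-0.97, -0.244, 0.0], [-0.244, 0.97, -0.0], [-0.0, -0.0, -1.0]]
wrist_force: [1.0, 0.4, -0.2]
gripper_width: 0.999
gripper_force: 0.0
```

Emit:
{"method": "drive_tool", "body": {
  "rows": [
    [100,24,30,10,0,0,0],
    [100,24,30,10,0,0,0],
    [100,24,30,10,0,0,0],
    [100,24,30,10,0,0,0],
    [100,24,30,10,0,0,0]
  ]
}}

```text
time_s: 1.53
tcp_pos: [0.3934, -0.3043, 0.3425]
ee_rot: [[-0.97, -0.244, 0.001], [-0.244, 0.97, -0.0], [-0.001, -0.001, -1.0]]
wrist_force: [2.1, -0.8, 0.5]
gripper_width: 0.998
gripper_force: 0.0
```

```bash
python3 - <<'E'
from h import *
s=sense(); c=capture('wrist'); save(c,'w1.png'); print(s['tcp_pos'],c['fx'],c['T_tool_cam'])
print(atz(c,[[0,0],[639,0],[639,399],[0,399]],0,s).round(3))
for l in ['bobbin_box','thread_stand','box_handle','bobbin_green']:
    for r in masks_of(l,c)[:1]:
        P=cloud(c,r['region'],s); print(l,r['p'],r['xy'],len(P),P.mean(0).round(3),P.min(0).round(3),P.max(0).round(3))
E
```

```text
[ 0.39341985 -0.30433019  0.34247558] 358.9938750551881 [[-4.70809461e-04 -9.69991522e-01 -2.43138285e-01  6.62505284e-02]
 [ 9.99999739e-01 -3.23541717e-04 -6.45626891e-04 -7.57769014e-04]
 [ 5.47587233e-04 -2.43138526e-01  9.69991421e-01 -1.42239884e-01]
 [ 0.00000000e+00  0.00000000e+00  0.00000000e+00  1.00000000e+00]]
[[ 0.301 -0.73   0.   ]
 [ 0.111  0.028  0.   ]
 [ 0.648  0.296  0.   ]
 [ 0.902 -0.71   0.   ]]
bobbin_box 0.98 [417.3, 304.2] 792 [ 0.543 -0.136  0.053] [ 0.362 -0.294 -0.003] [ 0.578 -0.085  0.419]
thread_stand 0.78 [252.6, 222.6] 8019 [ 0.493 -0.377  0.046] [ 0.395 -0.517 -0.003] [ 0.57  -0.265  0.324]
box_handle 0.7 [412.4, 303.5] 720 [ 0.55  -0.129  0.038] [ 0.392 -0.26  -0.002] [ 0.589 -0.108  0.35 ]
```

View pics/w1.png

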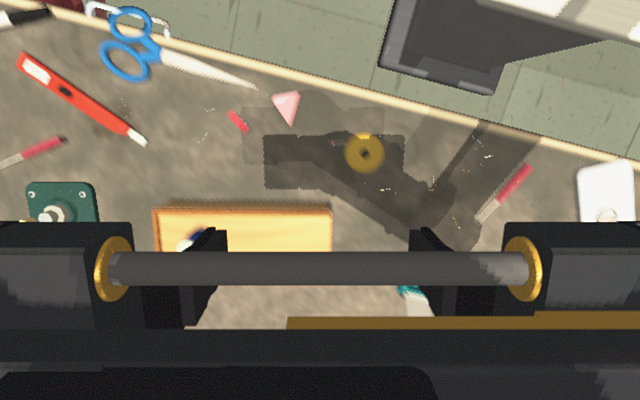

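Emit:
{"method": "drive_tool", "body": {
  "rows": [
    [100,34,18,10,0,0,0],
    [100,34,18,10,0,0,0],
    [100,34,18,10,0,0,0]
  ]
}}

```text
time_s: 2.03
tcp_pos: [0.4944, -0.253, 0.3718]
ee_rot: [[-0.971, -0.241, -0.001], [-0.241, 0.971, -0.0], [0.001, 0.0, -1.0]]
wrist_force: [0.9, -0.5, 0.6]
gripper_width: 1.003
gripper_force: 0.0
```

Emit:
{"method": "drive_tool", "body": {
  "rows": [
    [100,35,18,10,0,0,0],
    [100,35,18,10,0,0,0],
    [100,35,18,10,0,0,0],
    [100,0,0,0,0,0,0],
    [100,0,0,0,0,0,0]
  ]
}}

```text
time_s: 2.45
tcp_pos: [0.6008, -0.1985, 0.3994]
ee_rot: [[-0.97, -0.244, -0.003], [-0.244, 0.97, 0.0], [0.003, 0.001, -1.0]]
wrist_force: [-0.1, -0.5, -0.9]
gripper_width: 1.002
gripper_force: 0.0
```

```bash
python3 - <<'E'
from h import *
s=sense(); c=capture('wrist'); save(c,'w2.png'); print(s['tcp_pos'])
for l in ['bobbin_box','thread_stand','bobbin_green']:
    for r in masks_of(l,c)[:1]:
        P=cloud(c,r['region'],s); P=P[P[:,2]<.12]; print(l,r['p'],r['xy'],len(P),P.mean(0).round(3),P.min(0).round(3),P.max(0).round(3))
np.savez('w2.npz',s=np.array([s],dtype=object),c=np.array([c],dtype=object))
E
```

```text
[ 0.60079725 -0.19853174  0.39941662]
bobbin_box 0.68 [440.7, 132.8] 7298 [ 0.528 -0.042  0.019] [ 0.491 -0.149 -0.003] [0.57  0.097 0.072]
thread_stand 0.77 [211.1, 62.5] 12898 [ 0.518 -0.369  0.05 ] [ 0.441 -0.524 -0.003] [ 0.596 -0.255  0.102]
bobbin_green 0.41 [375.7, 135.9] 346 [ 0.554 -0.127  0.048] [ 0.545 -0.144  0.024] [ 0.563 -0.109  0.07 ]
```

View pics/w2.png

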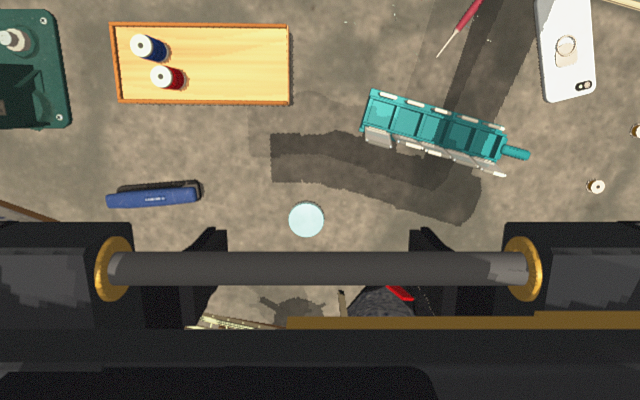

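```bash
python3 - <<'E'
from h import *
d=np.load('w2.npz',allow_pickle=True); s=d['s'][0]; c=d['c'][0]
hsv=cv2.cvtColor(c['frame'],cv2.COLOR_RGB2HSV)
teal=(hsv[...,0]>78)&(hsv[...,0]<98)&(hsv[...,1]>140)&(hsv[...,2]>50)
teal=teal&(np.arange(640)[None]>350)&(np.arange(400)[:,None]<190)
P=cloud(c,teal,s); print(len(P))
def rect(Q):
    r=cv2.minAreaRect((Q[:,:2]*1000).astype(np.float32)); return [np.round(x,1) for x in r]
for lo,hi in [(-.005,.009),(.017,.024),(.0245,.035)]:
    Q=P[(P[:,2]>lo)&(P[:,2]<hi)]; print(lo,len(Q), rect(Q), Q[:,2].mean())
# rim points: axis by handle: print far ends along y
Q=P[P[:,2]<.035]; a=rect(Q); print('all',a)
wood=(np.arange(640)[None]>100)&(np.arange(640)[None]<310)&(np.arange(400)[:,None]<120)&(np.arange(400)[:,None]>5)
W=cloud(c,wood,s); W=W[(W[:,2]>.04)&(W[:,2]<.062)]; 
print('stand',len(W),rect(W),np.percentile(W[:,2],[5,50,95]))
for z in(.052,.057): 
  print(atz(c,[[110,24],[289,26],[289,104],[118,104]],z,s).round(4)[:,:2].tolist())
E
```

```text
2460
-0.005 1287 [array([523.7, -41.1]), array([196.5,  61.1]), np.float64(88.9)] 0.003329350721797483
0.017 845 [array([526.9, -26. ]), array([245.6,  45.7]), np.float64(89.1)] 0.0202145851779381
0.0245 149 [array([527.7,  76.1]), array([40.4, 11.3]), np.float64(88.7)] 0.025436298462185276
all [array([524. , -25.9]), array([245.6,  61.1]), np.float64(88.9)]
stand 12993 [array([ 521.2, -374.5]), array([ 99.5, 224.6]), np.float64(13.4)] [0.04769763 0.04943355 0.05635359]
[[0.5009, -0.4932], [0.4485, -0.2746], [0.541, -0.2533], [0.596, -0.4724]]
[[0.5013, -0.4904], [0.4494, -0.274], [0.541, -0.2529], [0.5954, -0.4697]]
```

Emit:
{"method": "drive_tool", "body": {
  "rows": [
    [100,8,39,-4,0,0,-0.023],
    [100,8,39,-4,0,0,-0.023],
    [100,8,39,-4,0,0,-0.023],
    [100,8,39,-4,0,0,-0.023],
    [100,8,39,-4,0,0,-0.023]
  ]
}}

```text
time_s: 3.07
tcp_pos: [0.6388, -0.0028, 0.3823]
ee_rot: [[-0.992, -0.128, 0.001], [-0.128, 0.992, 0.0], [-0.001, 0.0, -1.0]]
wrist_force: [0.2, -0.6, 0.8]
gripper_width: 0.997
gripper_force: 0.0
```

Emit:
{"method": "drive_tool", "body": {
  "rows": [
    [100,8,39,-4,0,0,-0.023],
    [100,8,39,-4,0,0,-0.023],
    [100,8,39,-4,0,0,-0.023],
    [100,8,39,-4,0,0,-0.023],
    [100,8,39,-4,0,0,-0.023]
  ]
}}

```text
time_s: 3.48
tcp_pos: [0.6793, 0.1922, 0.3624]
ee_rot: [[-1.0, -0.014, 0.001], [-0.014, 1.0, 0.0], [-0.001, 0.0, -1.0]]
wrist_force: [-0.2, -0.4, 0.1]
gripper_width: 0.999
gripper_force: 0.0
```

Emit:
{"method": "drive_tool", "body": {
  "rows": [
    [100,0,35,0,0,0,-0.015],
    [100,0,35,0,0,0,-0.015],
    [100,0,0,0,0,0,0],
    [100,0,0,0,0,0,0]
  ]
}}

```text
time_s: 3.82
tcp_pos: [0.6792, 0.2627, 0.361]
ee_rot: [[-1.0, 0.012, -0.001], [0.012, 1.0, -0.001], [0.001, -0.001, -1.0]]
wrist_force: [-0.6, 0.2, 0.6]
gripper_width: 0.999
gripper_force: 0.0
```

```bash
python3 - <<'E'
from h import *
s=sense(); c=capture('wrist'); save(c,'w3.png'); print(s['tcp_pos'],s['ee_rot'])
for l in ['bobbin_green','bobbin_yellow','bobbin_black']:
    for r in masks_of(l,c):
        m=r['region']; P=cloud(c,m,s); print(l,r['p'],r['xy'],atz(c,[r['xy']],.009,s).round(4),m.sum(),np.median(P,0).round(4))
E
```

```text
[0.67920516 0.26268432 0.3609767 ] [[-9.99933103e-01  1.15255867e-02 -9.75180987e-04]
 [ 1.15261739e-02  9.99933392e-01 -5.98722847e-04]
 [ 9.68215401e-04 -6.09922899e-04 -9.99999345e-01]]
bobbin_yellow 0.52 [288.9, 51.1] [[0.5424 0.2259 0.009 ]] 244 [0.546  0.2249 0.0102]
bobbin_black 0.6 [334.8, 122.1] [[0.6327 0.285  0.009 ]] 177 [0.6312 0.2839 0.0103]
```

View pics/w3.png

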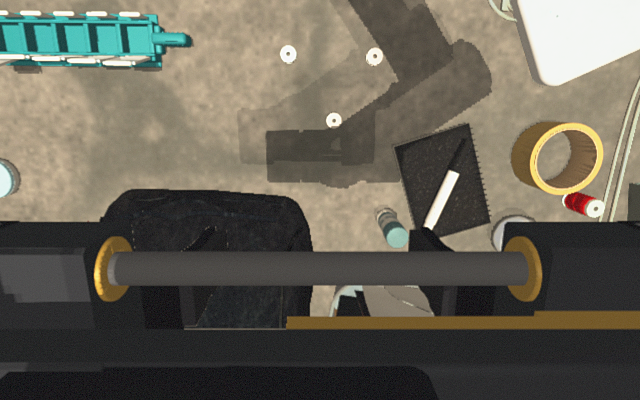

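```bash
python3 - <<'E'
from h import *
s=sense(); c=capture('wrist')
hsv=cv2.cvtColor(c['frame'],cv2.COLOR_RGB2HSV)
for u,v in [(288,54),(375,56),(334,121)]:
    w=np.zeros((400,640),bool); w[v-14:v+15,u-14:u+15]=1
    m=w&(hsv[...,2]>170)&(hsv[...,1]<70)
    P=cloud(c,m,s); P=P[P[:,2]>.006]
    print((P[:,:2].min(0)+P[:,:2].max(0))/2, np.ptp(P[:,:2],axis=0),P[:,2].mean())
E
```

```text
[0.5458026  0.22470588] [0.01986935 0.01943342] 0.010465779932153014
[0.5499585  0.33647784] [0.01974886 0.0185102 ] 0.010313825519682346
[0.62935878 0.28312401] [0.01720245 0.01894234] 0.010383251492163762
```

Emit:
{"method": "drive_tool", "body": {
  "rows": [
    [50,-5,2,-33,0,0,0],
    [50,-5,2,-33,0,0,0],
    [50,-5,2,-33,0,0,0],
    [50,-5,2,-33,0,0,0],
    [50,-5,2,-33,0,0,0]
  ]
}}

```text
time_s: 4.48
tcp_pos: [0.6546, 0.2704, 0.1961]
ee_rot: [[-1.0, 0.015, 0.001], [0.015, 1.0, 0.001], [-0.001, 0.001, -1.0]]
wrist_force: [0.7, 1.0, 0.2]
gripper_width: 0.705
gripper_force: 0.0
```

Emit:
{"method": "drive_tool", "body": {
  "rows": [
    [50,-5,2,-33,0,0,0],
    [50,-5,2,-33,0,0,0],
    [50,-5,2,-33,0,0,0],
    [50,-5,2,-33,0,0,0],
    [50,-4,2,-26,0,0,0]
  ]
}}

```text
time_s: 4.9
tcp_pos: [0.6298, 0.2802, 0.0366]
ee_rot: [[-1.0, 0.015, -0.002], [0.015, 1.0, -0.001], [0.002, -0.001, -1.0]]
wrist_force: [0.1, 0.0, -0.3]
gripper_width: 0.506
gripper_force: 0.0
```

Emit:
{"method": "drive_tool", "body": {
  "rows": [
    [50,0,0,-7,0,0,0],
    [50,0,0,-8,0,0,0],
    [50,0,0,0,0,0,0]
  ]
}}

```text
time_s: 5.15
tcp_pos: [0.6312, 0.2812, 0.0234]
ee_rot: [[-1.0, 0.014, -0.0], [0.014, 1.0, -0.0], [0.0, -0.0, -1.0]]
wrist_force: [-0.1, -0.7, 0.7]
gripper_width: 0.501
gripper_force: 0.0
```

Emit:
{"method": "drive_tool", "body": {
  "rows": [
    [0,0,0,0,0,0,0],
    [0,0,0,0,0,0,0],
    [0,0,0,0,0,0,0],
    [0,0,0,0,0,0,0],
    [0,0,0,0,0,0,0]
  ]
}}

```text
time_s: 5.57
tcp_pos: [0.6312, 0.2822, 0.0247]
ee_rot: [[-1.0, 0.013, 0.002], [0.013, 1.0, 0.001], [-0.002, 0.001, -1.0]]
wrist_force: [-1.2, -0.3, 2.5]
gripper_width: 0.214
gripper_force: 30.1
```

Emit:
{"method": "drive_tool", "body": {
  "rows": [
    [0,0,0,15,0,0,0],
    [0,0,0,30,0,0,0],
    [0,0,0,35,0,0,0],
    [0,0,0,25,0,0,0],
    [0,0,0,0,0,0,0]
  ]
}}

```text
time_s: 5.98
tcp_pos: [0.6341, 0.2838, 0.1364]
ee_rot: [[-1.0, 0.012, 0.012], [0.012, 1.0, 0.006], [-0.012, 0.006, -1.0]]
wrist_force: [0.5, 1.7, 0.6]
gripper_width: 0.211
gripper_force: 30.0
```

Emit:
{"method": "drive_tool", "body": {
  "rows": [
    [0,-15,-36,-5,0,0,0],
    [0,-15,-36,-5,0,0,0],
    [0,-15,-36,-5,0,0,0],
    [0,-15,-36,-5,0,0,0],
    [0,-15,-36,-5,0,0,0]
  ]
}}

```text
time_s: 6.4
tcp_pos: [0.5547, 0.1005, 0.1036]
ee_rot: [[-1.0, 0.013, 0.001], [0.013, 1.0, 0.0], [-0.001, 0.0, -1.0]]
wrist_force: [1.3, -0.0, -0.9]
gripper_width: 0.21
gripper_force: 30.0
```

Emit:
{"method": "drive_tool", "body": {
  "rows": [
    [0,-15,-36,-5,0,0,0],
    [0,-15,-34,-5,0,0,0],
    [0,0,0,0,0,0,0],
    [0,0,0,0,0,0,0]
  ]
}}

```text
time_s: 6.73
tcp_pos: [0.5247, 0.0302, 0.0937]
ee_rot: [[-1.0, 0.016, -0.0], [0.016, 1.0, -0.0], [0.0, -0.0, -1.0]]
wrist_force: [-0.2, -0.1, 0.1]
gripper_width: 0.211
gripper_force: 30.0
```

Emit:
{"method": "drive_tool", "body": {
  "rows": [
    [0,2,3,-20,0,0,0],
    [0,0,0,-20,0,0,0],
    [0,0,0,-10,0,0,0],
    [0,0,0,0,0,0,0],
    [0,0,0,0,0,0,0]
  ]
}}

```text
time_s: 7.15
tcp_pos: [0.5281, 0.0355, 0.0434]
ee_rot: [[-1.0, 0.012, -0.0], [0.012, 1.0, -0.0], [0.0, -0.0, -1.0]]
wrist_force: [-0.9, -0.3, 0.6]
gripper_width: 0.207
gripper_force: 30.0
```

Emit:
{"method": "drive_tool", "body": {
  "rows": [
    [45,0,0,0,0,0,0],
    [45,0,0,0,0,0,0],
    [45,0,0,0,0,0,0],
    [45,0,0,20,0,0,0],
    [45,0,0,35,0,0,0]
  ]
}}

```text
time_s: 7.57
tcp_pos: [0.5253, 0.0342, 0.0964]
ee_rot: [[-1.0, 0.014, -0.008], [0.014, 1.0, -0.002], [0.008, -0.002, -1.0]]
wrist_force: [1.2, 0.1, -1.2]
gripper_width: 0.428
gripper_force: 0.0
```

Emit:
{"method": "drive_tool", "body": {
  "rows": [
    [45,38,15,25,0,0,0],
    [45,38,15,25,0,0,0],
    [45,38,15,25,0,0,0],
    [45,0,0,0,0,0,0],
    [45,0,0,0,0,0,0]
  ]
}}

```text
time_s: 7.98
tcp_pos: [0.6288, 0.0751, 0.1654]
ee_rot: [[-1.0, 0.013, 0.004], [0.013, 1.0, 0.002], [-0.004, 0.002, -1.0]]
wrist_force: [-2.0, 0.2, -1.0]
gripper_width: 0.453
gripper_force: 0.0
```

```bash
cat > bob.py <<'E'
from h import *
s=sense(); c=capture('wrist'); save(c,'last.png'); print(s['tcp_pos'].round(4))
hsv=cv2.cvtColor(c['frame'],cv2.COLOR_RGB2HSV)
m=((hsv[...,2]>140)&(hsv[...,1]<80)).astype(np.uint8)
m[210:]=0
n,lab,st,ce=cv2.connectedComponentsWithStats(m)
for i in range(1,n):
    if 30<st[i,4]<3000:
        P=cloud(c,lab==i,s); 
        if len(P)<20: continue
        P=P[P[:,2]>np.median(P[:,2])-.004]; e=np.ptp(P[:,:2],axis=0); z=np.median(P[:,2])
        if e.max()<.03 and e.min()>.010 and z<.025: print(ce[i].round(),((P[:,:2].min(0)+P[:,:2].max(0))/2).round(4),e.round(4),z.round(4),c['frame'][int(ce[i][1])-2:int(ce[i][1])+3].shape and '')
E
python3 bob.py
```

```text
[0.6288 0.0751 0.1654]
[266.  59.] [0.5274 0.0357] [0.0197 0.0196] 0.0143 
[577.  74.] [0.5409 0.2871] [0.0216 0.0184] -0.0012 
[504.  80.] [0.545  0.2243] [0.0189 0.0203] 0.0102
```

View pics/last.png

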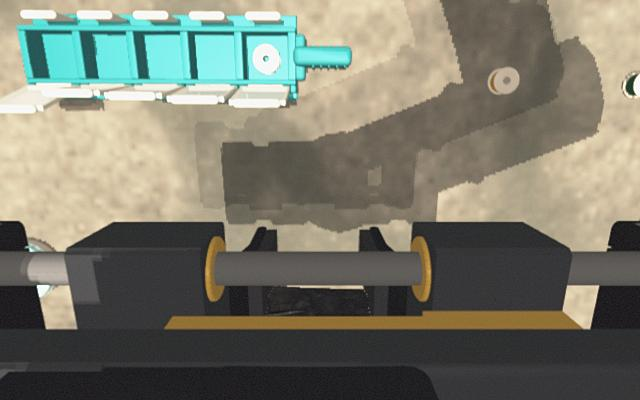

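Emit:
{"method": "drive_tool", "body": {
  "rows": [
    [50,-21,37,-20,0,0,0],
    [50,-21,37,-20,0,0,0],
    [50,-21,37,-20,0,0,0],
    [50,-21,38,-20,0,0,0],
    [50,0,0,-30,0,0,0]
  ]
}}

```text
time_s: 8.45
tcp_pos: [0.5502, 0.2099, 0.0643]
ee_rot: [[-1.0, 0.007, 0.003], [0.007, 1.0, 0.002], [-0.003, 0.002, -1.0]]
wrist_force: [1.0, 0.1, 0.7]
gripper_width: 0.496
gripper_force: 0.0
```

Emit:
{"method": "drive_tool", "body": {
  "rows": [
    [50,0,0,-20,0,0,0],
    [50,0,0,-8,0,0,0],
    [50,0,0,0,0,0,0],
    [50,0,0,0,0,0,0]
  ]
}}

```text
time_s: 8.78
tcp_pos: [0.5525, 0.2049, 0.0353]
ee_rot: [[-1.0, 0.014, -0.001], [0.014, 1.0, -0.001], [0.001, -0.001, -1.0]]
wrist_force: [-0.5, 1.5, 0.6]
gripper_width: 0.5
gripper_force: 0.0
```

Emit:
{"method": "drive_tool", "body": {
  "rows": [
    [50,-4,10,0,0,0,0],
    [50,-3,9,0,0,0,0],
    [50,0,0,0,0,0,0],
    [50,0,0,-6,0,0,0],
    [50,0,0,-6,0,0,0]
  ]
}}

```text
time_s: 9.2
tcp_pos: [0.546, 0.2252, 0.0236]
ee_rot: [[-1.0, 0.013, 0.001], [0.013, 1.0, 0.001], [-0.001, 0.001, -1.0]]
wrist_force: [0.6, 0.0, 0.5]
gripper_width: 0.497
gripper_force: 0.0
```

Emit:
{"method": "drive_tool", "body": {
  "rows": [
    [50,0,0,0,0,0,0],
    [0,0,0,0,0,0,0],
    [0,0,0,0,0,0,0],
    [0,0,0,0,0,0,0],
    [0,0,0,0,0,0,0]
  ]
}}

```text
time_s: 9.62
tcp_pos: [0.5459, 0.2245, 0.0233]
ee_rot: [[-1.0, 0.013, 0.0], [0.013, 1.0, 0.0], [-0.0, 0.0, -1.0]]
wrist_force: [-0.5, -0.2, -0.7]
gripper_width: 0.28
gripper_force: 0.0
```

Emit:
{"method": "drive_tool", "body": {
  "rows": [
    [0,0,0,0,0,0,0],
    [0,0,0,15,0,0,0],
    [0,0,0,30,0,0,0],
    [0,0,0,30,0,0,0],
    [0,0,0,0,0,0,0]
  ]
}}

```text
time_s: 10.03
tcp_pos: [0.5492, 0.2266, 0.1045]
ee_rot: [[-1.0, 0.012, 0.011], [0.012, 1.0, 0.006], [-0.01, 0.006, -1.0]]
wrist_force: [-0.0, 1.1, 0.3]
gripper_width: 0.213
gripper_force: 30.0
```

Emit:
{"method": "drive_tool", "body": {
  "rows": [
    [0,-3,-33,0,0,0,0],
    [0,-3,-33,0,0,0,0],
    [0,-3,-33,0,0,0,0],
    [0,-3,-33,0,0,0,0],
    [0,-3,-33,0,0,0,0]
  ]
}}

```text
time_s: 10.45
tcp_pos: [0.5304, 0.0583, 0.0984]
ee_rot: [[-1.0, 0.013, 0.001], [0.013, 1.0, 0.0], [-0.001, 0.0, -1.0]]
wrist_force: [0.8, -0.4, 0.4]
gripper_width: 0.21
gripper_force: 30.0
```

Emit:
{"method": "drive_tool", "body": {
  "rows": [
    [0,-3,-33,-5,0,0,0],
    [0,-3,-33,-5,0,0,0],
    [0,0,0,0,0,0,0],
    [0,0,0,0,0,0,0]
  ]
}}

```text
time_s: 10.78
tcp_pos: [0.5242, -0.0081, 0.088]
ee_rot: [[-1.0, 0.016, -0.0], [0.016, 1.0, -0.0], [0.0, -0.0, -1.0]]
wrist_force: [-0.7, 0.2, -0.6]
gripper_width: 0.21
gripper_force: 30.0
```

Emit:
{"method": "drive_tool", "body": {
  "rows": [
    [0,2,3,-20,0,0,0],
    [0,0,0,-18,0,0,0],
    [0,0,0,-6,0,0,0],
    [0,0,0,0,0,0,0],
    [0,0,0,0,0,0,0]
  ]
}}

```text
time_s: 11.2
tcp_pos: [0.5272, -0.0027, 0.0444]
ee_rot: [[-1.0, 0.012, 0.0], [0.012, 1.0, -0.0], [-0.0, -0.0, -1.0]]
wrist_force: [-0.0, -0.5, -0.2]
gripper_width: 0.215
gripper_force: 30.0
```

Emit:
{"method": "drive_tool", "body": {
  "rows": [
    [50,0,0,0,0,0,0],
    [50,0,0,0,0,0,0],
    [50,0,0,0,0,0,0],
    [50,0,0,20,0,0,0],
    [50,0,0,35,0,0,0]
  ]
}}

```text
time_s: 11.62
tcp_pos: [0.5241, -0.0039, 0.0969]
ee_rot: [[-1.0, 0.014, -0.008], [0.014, 1.0, -0.002], [0.008, -0.002, -1.0]]
wrist_force: [0.2, 0.4, 0.5]
gripper_width: 0.469
gripper_force: 0.0
```

Emit:
{"method": "drive_tool", "body": {
  "rows": [
    [50,9,32,16,0,0,0],
    [50,9,32,16,0,0,0],
    [50,9,32,16,0,0,0],
    [50,9,32,16,0,0,0],
    [50,9,32,16,0,0,0]
  ]
}}

```text
time_s: 12.03
tcp_pos: [0.5719, 0.158, 0.181]
ee_rot: [[-1.0, 0.013, 0.001], [0.013, 1.0, 0.001], [-0.001, 0.001, -1.0]]
wrist_force: [1.8, -0.6, -0.7]
gripper_width: 0.498
gripper_force: 0.0
```

Emit:
{"method": "drive_tool", "body": {
  "rows": [
    [50,9,34,16,0,0,0],
    [50,9,34,16,0,0,0],
    [50,9,34,16,0,0,0],
    [50,0,0,0,0,0,0],
    [50,0,0,0,0,0,0]
  ]
}}

```text
time_s: 12.45
tcp_pos: [0.599, 0.2605, 0.2281]
ee_rot: [[-1.0, 0.011, 0.002], [0.011, 1.0, 0.002], [-0.002, 0.002, -1.0]]
wrist_force: [-0.2, -0.9, -1.0]
gripper_width: 0.501
gripper_force: 0.0
```

```bash
python3 bob.py
```

```text
[0.599  0.2605 0.2281]
[497.  49.] [0.4816 0.434 ] [0.0183 0.0282] -0.0012 
[467.  65.] [0.4932 0.4085] [0.0148 0.0166] -0.0011 
[505.  68.] [0.4992 0.4447] [0.0169 0.0189] -0.0011 
[496.  88.] [0.5174 0.4358] [0.0183 0.013 ] -0.0013 
[ 84. 103.] [0.5274 0.0397] [0.0195 0.0275] 0.0145 
[ 43. 103.] [0.5274 0.    ] [0.0187 0.0283] 0.0145 
[397. 122.] [0.5494 0.3365] [0.0194 0.0198] 0.0103 
[424. 130.] [0.5582 0.3688] [0.0101 0.0201] -0.0011
```

View pics/last.png

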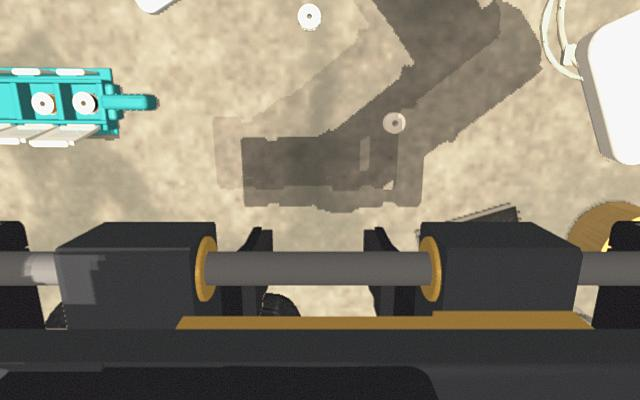

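```bash
python3 - <<'E'
from h import *
s=sense(); c=capture('wrist'); print(atz(c,[[309,16],[397,122]],.0105,s))
E
```

```text
[[0.45107575 0.25188813 0.0105    ]
 [0.54719959 0.33626995 0.0105    ]]
```

Emit:
{"method": "drive_tool", "body": {
  "rows": [
    [50,-7,11,-27,0,0,0],
    [50,-7,11,-27,0,0,0],
    [50,-7,11,-27,0,0,0],
    [50,-7,11,-27,0,0,0],
    [50,-7,11,-27,0,0,0]
  ]
}}

```text
time_s: 12.97
tcp_pos: [0.5629, 0.3118, 0.0909]
ee_rot: [[-1.0, 0.015, -0.001], [0.015, 1.0, -0.001], [0.001, -0.001, -1.0]]
wrist_force: [-0.6, 0.4, -0.7]
gripper_width: 0.507
gripper_force: 0.0
```

Emit:
{"method": "drive_tool", "body": {
  "rows": [
    [50,-7,11,-27,0,0,0],
    [50,-7,10,-27,0,0,0],
    [50,0,0,-8,0,0,0],
    [50,0,0,-8,0,0,0],
    [50,0,0,0,0,0,0]
  ]
}}

```text
time_s: 13.38
tcp_pos: [0.5495, 0.3329, 0.0211]
ee_rot: [[-1.0, 0.014, -0.002], [0.014, 1.0, -0.002], [0.002, -0.002, -1.0]]
wrist_force: [-0.5, -0.2, -0.4]
gripper_width: 0.496
gripper_force: 0.0
```

Emit:
{"method": "drive_tool", "body": {
  "rows": [
    [50,0,3,2,0,0,0],
    [0,0,0,0,0,0,0],
    [0,0,0,0,0,0,0],
    [0,0,0,0,0,0,0],
    [0,0,0,0,0,0,0]
  ]
}}

```text
time_s: 13.8
tcp_pos: [0.5501, 0.3377, 0.0251]
ee_rot: [[-1.0, 0.013, 0.001], [0.013, 1.0, 0.001], [-0.001, 0.001, -1.0]]
wrist_force: [0.3, -0.1, -0.2]
gripper_width: 0.276
gripper_force: 0.0
```

Emit:
{"method": "drive_tool", "body": {
  "rows": [
    [0,0,0,0,0,0,0],
    [0,0,0,15,0,0,0],
    [0,0,0,30,0,0,0],
    [0,0,0,30,0,0,0],
    [0,0,0,0,0,0,0]
  ]
}}

```text
time_s: 14.22
tcp_pos: [0.553, 0.3401, 0.1061]
ee_rot: [[-1.0, 0.011, 0.01], [0.011, 1.0, 0.007], [-0.01, 0.007, -1.0]]
wrist_force: [1.0, -0.0, 0.4]
gripper_width: 0.208
gripper_force: 30.0
```

Emit:
{"method": "drive_tool", "body": {
  "rows": [
    [0,-3,-36,0,0,0,0],
    [0,-3,-36,0,0,0,0],
    [0,-3,-36,0,0,0,0],
    [0,-3,-36,0,0,0,0],
    [0,-3,-36,0,0,0,0]
  ]
}}

```text
time_s: 14.63
tcp_pos: [0.5342, 0.1561, 0.0993]
ee_rot: [[-1.0, 0.013, 0.0], [0.013, 1.0, 0.0], [-0.0, 0.0, -1.0]]
wrist_force: [0.6, -0.4, 0.5]
gripper_width: 0.211
gripper_force: 30.0
```

Emit:
{"method": "drive_tool", "body": {
  "rows": [
    [0,-3,-36,0,0,0,0],
    [0,-3,-36,0,0,0,0],
    [0,-3,-36,0,0,0,0],
    [0,0,-36,0,0,0,0],
    [0,0,-36,0,0,0,0]
  ]
}}

```text
time_s: 15.05
tcp_pos: [0.5253, -0.024, 0.0995]
ee_rot: [[-1.0, 0.013, 0.001], [0.013, 1.0, 0.0], [-0.001, 0.0, -1.0]]
wrist_force: [0.2, -0.0, -0.2]
gripper_width: 0.208
gripper_force: 30.0
```

Emit:
{"method": "drive_tool", "body": {
  "rows": [
    [0,0,-18,0,0,0,0],
    [0,0,0,0,0,0,0],
    [0,0,0,0,0,0,0]
  ]
}}

```text
time_s: 15.3
tcp_pos: [0.5257, -0.0413, 0.0993]
ee_rot: [[-1.0, 0.015, 0.0], [0.015, 1.0, 0.0], [-0.0, 0.0, -1.0]]
wrist_force: [0.1, 1.1, -0.1]
gripper_width: 0.208
gripper_force: 30.0
```

Emit:
{"method": "drive_tool", "body": {
  "rows": [
    [0,0,-4,-20,0,0,0],
    [0,0,0,-24,0,0,0],
    [0,0,0,-12,0,0,0],
    [0,0,0,0,0,0,0],
    [0,0,0,0,0,0,0]
  ]
}}

```text
time_s: 15.72
tcp_pos: [0.5259, -0.0434, 0.043]
ee_rot: [[-1.0, 0.011, -0.001], [0.011, 1.0, -0.0], [0.001, -0.0, -1.0]]
wrist_force: [-0.3, -0.0, 0.3]
gripper_width: 0.212
gripper_force: 30.0
```

Emit:
{"method": "drive_tool", "body": {
  "rows": [
    [50,0,0,0,0,0,0],
    [50,0,0,0,0,0,0],
    [50,0,0,0,0,0,0],
    [50,0,0,20,0,0,0],
    [50,0,0,35,0,0,0]
  ]
}}

```text
time_s: 16.13
tcp_pos: [0.5231, -0.0446, 0.096]
ee_rot: [[-1.0, 0.014, -0.008], [0.014, 1.0, -0.001], [0.008, -0.001, -1.0]]
wrist_force: [0.7, 0.5, -0.1]
gripper_width: 0.464
gripper_force: 0.0
```

Emit:
{"method": "drive_tool", "body": {
  "rows": [
    [50,-8,33,0,0,0,0],
    [50,-8,33,0,0,0,0],
    [50,-8,33,0,0,0,0],
    [50,-8,33,0,0,0,0],
    [50,-8,33,0,0,0,0]
  ]
}}

```text
time_s: 16.55
tcp_pos: [0.4854, 0.1221, 0.0991]
ee_rot: [[-1.0, 0.014, 0.002], [0.014, 1.0, 0.001], [-0.001, 0.001, -1.0]]
wrist_force: [0.7, -0.3, 0.1]
gripper_width: 0.5
gripper_force: 0.0
```

Emit:
{"method": "drive_tool", "body": {
  "rows": [
    [50,-8,33,0,0,0,0],
    [50,-8,33,0,0,0,0],
    [50,-8,33,0,0,0,0],
    [50,-8,33,0,0,0,0],
    [50,0,0,0,0,0,0]
  ]
}}

```text
time_s: 16.97
tcp_pos: [0.4538, 0.258, 0.0994]
ee_rot: [[-1.0, 0.007, 0.004], [0.007, 1.0, 0.003], [-0.003, 0.003, -1.0]]
wrist_force: [0.5, -0.8, -0.2]
gripper_width: 0.501
gripper_force: 0.0
```

```bash
python3 - <<'E'
from h import *
s=sense();print(s['tcp_pos'])
c=capture('side'); save(c,'side1.png')
for l in ['bobbin_green','bobbin_yellow','bobbin_black']:
    for r in search_frame(l,c): print(l,r['p'],r['xy'],atz(c,[r['xy']],.009).round(4))
E
```

```text
[0.45379608 0.25797723 0.09937506]
bobbin_yellow 0.51 [338.7, 311.3] [[0.4464 0.2619 0.009 ]]
```

Emit:
{"method": "drive_tool", "body": {
  "rows": [
    [50,0,-5,-20,0,0,0],
    [50,0,0,-25,0,0,0],
    [50,0,0,-15,0,0,0],
    [50,0,0,0,0,0,0],
    [50,0,0,0,0,0,0]
  ]
}}

```text
time_s: 17.58
tcp_pos: [0.4539, 0.2463, 0.0379]
ee_rot: [[-1.0, 0.015, -0.001], [0.015, 1.0, -0.001], [0.001, -0.001, -1.0]]
wrist_force: [0.4, 1.4, -0.1]
gripper_width: 0.498
gripper_force: 0.0
```

Emit:
{"method": "drive_tool", "body": {
  "rows": [
    [50,0,6,0,0,0,0],
    [50,0,0,-8,0,0,0],
    [50,0,0,-7,0,0,0],
    [50,0,0,0,0,0,0],
    [0,0,0,0,0,0,0]
  ]
}}

```text
time_s: 18.0
tcp_pos: [0.4535, 0.2534, 0.0229]
ee_rot: [[-1.0, 0.013, -0.001], [0.013, 1.0, -0.001], [0.001, -0.001, -1.0]]
wrist_force: [-0.5, 0.0, -0.6]
gripper_width: 0.474
gripper_force: 0.0
```

Emit:
{"method": "drive_tool", "body": {
  "rows": [
    [0,0,0,0,0,0,0],
    [0,0,0,0,0,0,0],
    [0,0,0,0,0,0,0],
    [0,0,0,0,0,0,0],
    [0,0,0,0,0,0,0]
  ]
}}

```text
time_s: 18.42
tcp_pos: [0.4538, 0.2537, 0.0234]
ee_rot: [[-1.0, 0.013, 0.0], [0.013, 1.0, 0.0], [-0.0, 0.0, -1.0]]
wrist_force: [0.4, 0.1, 0.1]
gripper_width: 0.215
gripper_force: 30.0
```

Emit:
{"method": "drive_tool", "body": {
  "rows": [
    [0,0,0,15,0,0,0],
    [0,0,0,30,0,0,0],
    [0,0,0,30,0,0,0],
    [0,0,0,0,0,0,0]
  ]
}}

```text
time_s: 18.75
tcp_pos: [0.4566, 0.2561, 0.1037]
ee_rot: [[-1.0, 0.012, 0.009], [0.012, 1.0, 0.007], [-0.009, 0.007, -1.0]]
wrist_force: [0.9, 0.5, -0.3]
gripper_width: 0.212
gripper_force: 30.0
```

Emit:
{"method": "drive_tool", "body": {
  "rows": [
    [0,7,-34,0,0,0,0],
    [0,7,-34,0,0,0,0],
    [0,7,-34,0,0,0,0],
    [0,7,-34,0,0,0,0],
    [0,7,-34,0,0,0,0]
  ]
}}

```text
time_s: 19.17
tcp_pos: [0.4886, 0.0821, 0.0981]
ee_rot: [[-1.0, 0.013, -0.0], [0.013, 1.0, 0.0], [0.0, 0.0, -1.0]]
wrist_force: [-0.3, 0.1, -0.2]
gripper_width: 0.209
gripper_force: 30.0
```

Emit:
{"method": "drive_tool", "body": {
  "rows": [
    [0,7,-34,0,0,0,0],
    [0,7,-34,0,0,0,0],
    [0,7,-34,0,0,0,0],
    [0,7,-34,0,0,0,0],
    [0,7,-30,0,0,0,0]
  ]
}}

```text
time_s: 19.58
tcp_pos: [0.5235, -0.0844, 0.098]
ee_rot: [[-1.0, 0.014, -0.0], [0.014, 1.0, 0.0], [0.0, 0.0, -1.0]]
wrist_force: [0.5, 0.5, 0.6]
gripper_width: 0.211
gripper_force: 30.0
```

Emit:
{"method": "drive_tool", "body": {
  "rows": [
    [0,0,0,0,0,0,0],
    [0,0,0,0,0,0,0]
  ]
}}

```text
time_s: 19.75
tcp_pos: [0.5235, -0.0839, 0.0977]
ee_rot: [[-1.0, 0.017, -0.001], [0.017, 1.0, 0.0], [0.001, 0.0, -1.0]]
wrist_force: [0.4, -0.2, 0.4]
gripper_width: 0.214
gripper_force: 30.0
```

Emit:
{"method": "drive_tool", "body": {
  "rows": [
    [0,1,-2,-20,0,0,0],
    [0,0,0,-24,0,0,0],
    [0,0,0,-10,0,0,0],
    [0,0,0,0,0,0,0],
    [0,0,0,0,0,0,0]
  ]
}}

```text
time_s: 20.17
tcp_pos: [0.5246, -0.0837, 0.044]
ee_rot: [[-1.0, 0.012, -0.001], [0.012, 1.0, -0.0], [0.001, -0.0, -1.0]]
wrist_force: [0.2, -0.1, 0.3]
gripper_width: 0.209
gripper_force: 30.0
```

Emit:
{"method": "drive_tool", "body": {
  "rows": [
    [50,0,0,0,0,0,0],
    [50,0,0,0,0,0,0],
    [50,0,0,0,0,0,0],
    [75,0,0,20,0,0,0],
    [75,0,0,35,0,0,0]
  ]
}}

```text
time_s: 20.58
tcp_pos: [0.5222, -0.0845, 0.0971]
ee_rot: [[-1.0, 0.014, -0.008], [0.014, 1.0, -0.0], [0.008, -0.0, -1.0]]
wrist_force: [1.0, -0.2, -0.6]
gripper_width: 0.508
gripper_force: 0.0
```

Emit:
{"method": "drive_tool", "body": {
  "rows": [
    [75,25,10,32,0,0,0],
    [75,25,10,32,0,0,0],
    [75,25,10,32,0,0,0],
    [75,25,10,32,0,0,0],
    [75,0,0,0,0,0,0]
  ]
}}

```text
time_s: 21.0
tcp_pos: [0.6317, -0.0432, 0.2354]
ee_rot: [[-1.0, 0.01, 0.018], [0.01, 1.0, -0.0], [-0.018, -0.0, -1.0]]
wrist_force: [0.3, 0.1, 0.5]
gripper_width: 0.741
gripper_force: 0.0
```

```bash
python3 bob.py; python3 - <<'E'
from h import *
s=sense()
c=capture('wrist')
hsv=cv2.cvtColor(c['frame'],cv2.COLOR_RGB2HSV)
teal=(hsv[...,0]>78)&(hsv[...,0]<98)&(hsv[...,1]>110)&(hsv[...,2]>50)&(np.arange(400)[:,None]<210)
P=cloud(c,teal,s)
for lo,hi in [(-.005,.009),(.017,.024),(.0235,.035)]:
    Q=P[(P[:,2]>lo)&(P[:,2]<hi)]; print(lo,len(Q),[np.round(x,1) for x in cv2.minAreaRect((Q[:,:2]*1000).astype(np.float32))])
M=masks_of('cover0',c)[:1]
W=cloud(c,np.arange(400)[:,None]*np.ones(640)<210,s); W=W[(W[:,2]>.035)&(W[:,2]<.09)&(abs(W[:,1]+.047)<.115)&(W[:,0]<.64)&(W[:,0]>.5)]
T=W[W[:,2]>.06]; print('cover tops',len(T),T.min(0) if len(T) else '',T.max(0) if len(T) else '')
c=capture('side')
for l in ['bobbin_green','bobbin_yellow','bobbin_black']:
    for r in search_frame(l,c): print(l,r['p'],r['xy'],atz(c,[r['xy']],.009).round(4))
E
```

```text
[ 0.6317 -0.0432  0.2354]
[275.  58.] [ 0.5243 -0.0844] [0.0196 0.0193] 0.0143 
[316.  59.] [ 0.5264 -0.0447] [0.0197 0.019 ] 0.0143 
[400.  60.] [0.5272 0.0354] [0.0199 0.02  ] 0.0143 
[359.  60.] [ 0.5277 -0.0035] [0.0199 0.0201] 0.0143 
-0.005 5798 [array([523.5, -21.9]), array([257.7,  63.1]), np.float64(88.9)]
0.017 2870 [array([527.9, -23.7]), array([245.3,  47.3]), np.float64(88.9)]
0.0235 580 [array([526.7,   1.8]), array([194.4,  49.9]), np.float64(88.8)]
cover tops 1462 [ 0.55019808 -0.14284475  0.06000563] [0.5645617  0.05366636 0.0716022 ]
bobbin_black 0.41 [324.1, 232.8] [[0.525  0.0278 0.009 ]]
bobbin_black 0.41 [322.0, 200.6] [[ 0.5548 -0.0958  0.009 ]]
```

View pics/last.png

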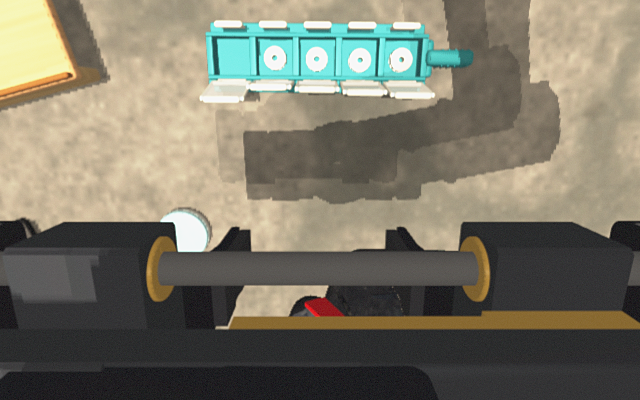

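```bash
python3 - <<'E'
from h import *
c=capture('side'); m=np.zeros((400,640),bool); m[164:182,270:291]=1
h=cv2.cvtColor(c['frame'],cv2.COLOR_RGB2HSV); P=cloud(c,m,None); P=P[P[:,2]>.006]; print(len(P),P.min(0),P.max(0))
E
```

```text
187 [ 0.67644725 -0.21680546  0.00625055] [ 0.73244979 -0.1616411   0.01898239]
```

Emit:
{"method": "drive_tool", "body": {
  "rows": [
    [75,-3,-8,-30,0,0,0],
    [75,-3,-8,-30,0,0,0],
    [75,-3,-8,-30,0,0,0],
    [75,-3,-8,-30,0,0,0],
    [75,-3,-8,-30,0,0,0]
  ]
}}

```text
time_s: 21.82
tcp_pos: [0.6085, -0.0851, 0.0753]
ee_rot: [[-1.0, 0.013, -0.0], [0.013, 1.0, -0.0], [0.0, -0.0, -1.0]]
wrist_force: [1.4, -0.2, 1.0]
gripper_width: 0.755
gripper_force: 0.0
```

Emit:
{"method": "drive_tool", "body": {
  "rows": [
    [75,0,0,-14,0,0,0],
    [75,0,0,0,0,0,0],
    [75,0,0,0,0,0,0]
  ]
}}

```text
time_s: 22.07
tcp_pos: [0.6089, -0.0849, 0.062]
ee_rot: [[-1.0, 0.013, -0.002], [0.013, 1.0, -0.001], [0.002, -0.001, -1.0]]
wrist_force: [0.5, -0.2, 0.7]
gripper_width: 0.753
gripper_force: 0.0
```

Emit:
{"method": "drive_tool", "body": {
  "rows": [
    [75,-10,0,5,0,0,0],
    [75,-12,0,0,0,0,0],
    [75,-12,0,0,0,0,0],
    [75,-12,0,0,0,0,0],
    [75,-12,0,0,0,0,0]
  ]
}}

```text
time_s: 22.48
tcp_pos: [0.5524, -0.0841, 0.0705]
ee_rot: [[-1.0, 0.012, 0.006], [0.012, 1.0, 0.0], [-0.006, 0.001, -1.0]]
wrist_force: [1.6, 0.6, -0.9]
gripper_width: 0.749
gripper_force: 0.8
```

Emit:
{"method": "drive_tool", "body": {
  "rows": [
    [75,-12,0,0,0,0,0],
    [75,-12,0,0,0,0,0],
    [75,-11,0,0,0,0,0],
    [75,0,0,0,0,0,0],
    [75,0,0,0,0,0,0]
  ]
}}

```text
time_s: 22.9
tcp_pos: [0.5169, -0.0843, 0.0698]
ee_rot: [[-1.0, 0.012, 0.003], [0.012, 1.0, 0.0], [-0.003, 0.0, -1.0]]
wrist_force: [0.7, 0.6, 0.5]
gripper_width: 0.747
gripper_force: 0.2
```

Emit:
{"method": "drive_tool", "body": {
  "rows": [
    [75,0,0,-8,0,0,0],
    [75,0,0,-8,0,0,0],
    [75,0,0,0,0,0,0]
  ]
}}

```text
time_s: 23.15
tcp_pos: [0.516, -0.0845, 0.0501]
ee_rot: [[-1.0, 0.014, -0.002], [0.014, 1.0, -0.0], [0.002, -0.0, -1.0]]
wrist_force: [-0.6, -0.2, 0.2]
gripper_width: 0.75
gripper_force: 0.2
```

Emit:
{"method": "drive_tool", "body": {
  "rows": [
    [75,0,0,-3,0,0,0],
    [75,0,0,0,0,0,0],
    [75,0,0,-3,0,0,0],
    [75,0,0,0,0,0,0]
  ]
}}

```text
time_s: 23.48
tcp_pos: [0.5158, -0.0846, 0.0452]
ee_rot: [[-1.0, 0.013, -0.002], [0.013, 1.0, -0.0], [0.002, -0.0, -1.0]]
wrist_force: [-0.7, 0.0, 1.3]
gripper_width: 0.753
gripper_force: 0.7
```

Emit:
{"method": "drive_tool", "body": {
  "rows": [
    [75,0,0,-2,0,0,0],
    [75,0,0,0,0,0,0],
    [75,0,0,0,0,0,0]
  ]
}}

```text
time_s: 23.73
tcp_pos: [0.5164, -0.0846, 0.0437]
ee_rot: [[-1.0, 0.013, -0.001], [0.013, 1.0, -0.0], [0.001, -0.0, -1.0]]
wrist_force: [-2.7, 0.3, 5.0]
gripper_width: 0.751
gripper_force: 2.4
```

Emit:
{"method": "drive_tool", "body": {
  "rows": [
    [75,0,0,-2,0,0,0],
    [75,0,0,0,0,0,0],
    [75,0,0,0,0,0,0]
  ]
}}

```text
time_s: 23.98
tcp_pos: [0.5164, -0.0846, 0.0435]
ee_rot: [[-1.0, 0.012, -0.0], [0.012, 1.0, -0.001], [0.0, -0.001, -1.0]]
wrist_force: [-6.7, 2.8, 16.9]
gripper_width: 0.749
gripper_force: 8.6
```

Emit:
{"method": "drive_tool", "body": {
  "rows": [
    [75,0,0,-2,0,0,0],
    [75,0,0,0,0,0,0],
    [75,0,0,0,0,0,0]
  ]
}}

```text
time_s: 24.23
tcp_pos: [0.5165, -0.0846, 0.0433]
ee_rot: [[-1.0, 0.012, 0.0], [0.012, 1.0, -0.001], [-0.0, -0.001, -1.0]]
wrist_force: [-9.7, 3.0, 29.6]
gripper_width: 0.75
gripper_force: 14.9
```

Emit:
{"method": "drive_tool", "body": {
  "rows": [
    [75,0,0,15,0,0,0],
    [75,0,0,30,0,0,0],
    [75,5,5,30,0,0,0],
    [75,25,15,12,0,0,0],
    [75,30,15,0,0,0,0]
  ]
}}

```text
time_s: 24.65
tcp_pos: [0.5781, -0.0495, 0.1307]
ee_rot: [[-1.0, 0.014, 0.007], [0.014, 1.0, 0.001], [-0.007, 0.001, -1.0]]
wrist_force: [1.2, 0.0, 0.5]
gripper_width: 0.749
gripper_force: 0.0
```

Emit:
{"method": "drive_tool", "body": {
  "rows": [
    [75,33,5,0,0,0,0],
    [75,0,0,-25,0,0,0],
    [75,0,0,-25,0,0,0],
    [75,0,0,-8,0,0,0],
    [75,0,0,0,0,0,0]
  ]
}}

```text
time_s: 25.07
tcp_pos: [0.6074, -0.0449, 0.0654]
ee_rot: [[-1.0, 0.014, -0.007], [0.014, 1.0, -0.001], [0.007, -0.001, -1.0]]
wrist_force: [-0.2, 0.5, 1.0]
gripper_width: 0.748
gripper_force: 0.0
```

```bash
cat > cov.py <<'E'
from h import *
s=sense(); c=capture('side'); save(c,'side2.png'); print(s['tcp_pos'])
m=cv2.imread('pics/side2.png')[170:260,285:375]; cv2.imwrite('pics/s2c.png',cv2.resize(m,None,fx=6,fy=6,interpolation=2))
E
python3 cov.py
```

```text
[ 0.60736434 -0.04488049  0.06538857]
```

View pics/s2c.png

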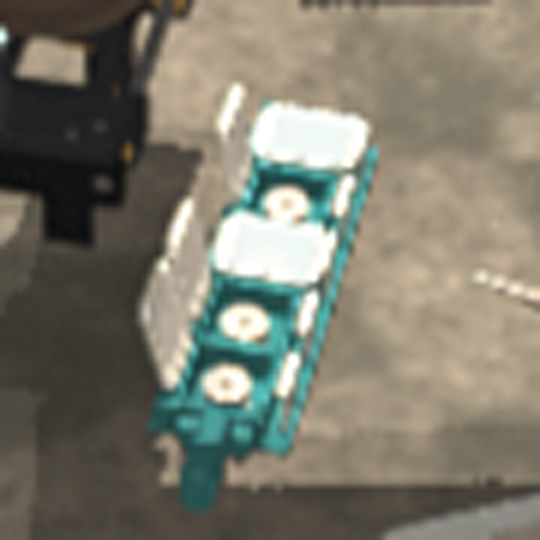

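Emit:
{"method": "drive_tool", "body": {
  "rows": [
    [75,-9,0,4,0,0,0],
    [75,-12,0,0,0,0,0],
    [75,-12,0,0,0,0,0],
    [75,-12,0,0,0,0,0],
    [75,-12,0,0,0,0,0]
  ]
}}

```text
time_s: 25.53
tcp_pos: [0.5529, -0.0444, 0.0752]
ee_rot: [[-1.0, 0.013, 0.005], [0.013, 1.0, 0.001], [-0.005, 0.001, -1.0]]
wrist_force: [1.5, -0.0, -0.9]
gripper_width: 0.751
gripper_force: 0.7
```

Emit:
{"method": "drive_tool", "body": {
  "rows": [
    [75,-12,0,0,0,0,0],
    [75,-12,0,0,0,0,0],
    [75,-11,0,0,0,0,0],
    [75,0,0,0,0,0,0],
    [75,0,0,0,0,0,0]
  ]
}}

```text
time_s: 25.95
tcp_pos: [0.5173, -0.0446, 0.0747]
ee_rot: [[-1.0, 0.013, 0.002], [0.013, 1.0, 0.0], [-0.002, 0.0, -1.0]]
wrist_force: [-1.6, -0.6, 2.1]
gripper_width: 0.747
gripper_force: 1.1
```

Emit:
{"method": "drive_tool", "body": {
  "rows": [
    [75,0,0,-8,0,0,0],
    [75,0,0,-8,0,0,0],
    [75,0,0,-4,0,0,0],
    [75,0,0,0,0,0,0]
  ]
}}

```text
time_s: 26.28
tcp_pos: [0.5171, -0.0446, 0.0513]
ee_rot: [[-1.0, 0.013, -0.002], [0.013, 1.0, -0.0], [0.002, -0.0, -1.0]]
wrist_force: [0.2, 0.7, 0.8]
gripper_width: 0.749
gripper_force: 0.2
```

Emit:
{"method": "drive_tool", "body": {
  "rows": [
    [75,0,0,-4,0,0,0],
    [75,0,0,-3,0,0,0],
    [75,0,0,-2,0,0,0],
    [75,0,0,0,0,0,0]
  ]
}}

```text
time_s: 26.62
tcp_pos: [0.5173, -0.0446, 0.0437]
ee_rot: [[-1.0, 0.013, -0.001], [0.013, 1.0, -0.0], [0.001, -0.0, -1.0]]
wrist_force: [-0.8, 0.2, 3.9]
gripper_width: 0.749
gripper_force: 1.9
```

Emit:
{"method": "drive_tool", "body": {
  "rows": [
    [75,0,0,-2,0,0,0],
    [75,0,0,0,0,0,0],
    [75,0,0,-2,0,0,0],
    [75,0,0,0,0,0,0]
  ]
}}

```text
time_s: 26.95
tcp_pos: [0.5174, -0.0445, 0.0433]
ee_rot: [[-1.0, 0.012, -0.0], [0.012, 1.0, -0.001], [0.0, -0.001, -1.0]]
wrist_force: [-9.4, 3.2, 28.8]
gripper_width: 0.751
gripper_force: 14.9
```

Emit:
{"method": "drive_tool", "body": {
  "rows": [
    [75,0,0,15,0,0,0],
    [75,0,0,30,0,0,0],
    [75,5,5,30,0,0,0],
    [75,25,15,12,0,0,0],
    [75,30,15,0,0,0,0]
  ]
}}

```text
time_s: 27.37
tcp_pos: [0.5791, -0.0093, 0.1309]
ee_rot: [[-1.0, 0.014, 0.007], [0.014, 1.0, 0.001], [-0.007, 0.001, -1.0]]
wrist_force: [1.3, 0.2, 0.2]
gripper_width: 0.748
gripper_force: 0.0
```

Emit:
{"method": "drive_tool", "body": {
  "rows": [
    [75,33,5,0,0,0,0],
    [75,0,0,-25,0,0,0],
    [75,0,0,-25,0,0,0],
    [75,0,0,-10,0,0,0],
    [75,0,0,0,0,0,0]
  ]
}}

```text
time_s: 27.78
tcp_pos: [0.6082, -0.005, 0.0632]
ee_rot: [[-1.0, 0.014, -0.007], [0.014, 1.0, -0.001], [0.007, -0.001, -1.0]]
wrist_force: [-1.3, -0.9, 0.1]
gripper_width: 0.752
gripper_force: 0.0
```

Emit:
{"method": "drive_tool", "body": {
  "rows": [
    [75,-9,0,4,0,0,0],
    [75,-12,0,0,0,0,0],
    [75,-12,0,0,0,0,0],
    [75,-12,0,0,0,0,0],
    [75,-12,0,0,0,0,0]
  ]
}}

```text
time_s: 28.2
tcp_pos: [0.5537, -0.0044, 0.0732]
ee_rot: [[-1.0, 0.013, 0.005], [0.013, 1.0, 0.001], [-0.005, 0.001, -1.0]]
wrist_force: [1.6, -0.1, 0.7]
gripper_width: 0.749
gripper_force: 0.4
```

Emit:
{"method": "drive_tool", "body": {
  "rows": [
    [75,-12,0,0,0,0,0],
    [75,-12,0,0,0,0,0],
    [75,-11,0,0,0,0,0],
    [75,0,0,0,0,0,0],
    [75,0,0,0,0,0,0]
  ]
}}

```text
time_s: 28.62
tcp_pos: [0.5187, -0.0044, 0.0727]
ee_rot: [[-1.0, 0.012, 0.003], [0.012, 1.0, 0.001], [-0.003, 0.001, -1.0]]
wrist_force: [-0.4, 0.3, 0.9]
gripper_width: 0.748
gripper_force: 0.4
```

Emit:
{"method": "drive_tool", "body": {
  "rows": [
    [75,0,0,-8,0,0,0],
    [75,0,0,-8,0,0,0],
    [75,0,0,-4,0,0,0],
    [75,0,0,0,0,0,0]
  ]
}}

```text
time_s: 28.95
tcp_pos: [0.5184, -0.0046, 0.0495]
ee_rot: [[-1.0, 0.013, -0.001], [0.013, 1.0, -0.0], [0.001, -0.0, -1.0]]
wrist_force: [-1.1, -0.1, 1.1]
gripper_width: 0.751
gripper_force: 0.4
```

Emit:
{"method": "drive_tool", "body": {
  "rows": [
    [75,0,0,-4,0,0,0],
    [75,0,0,-3,0,0,0],
    [75,0,0,-2,0,0,0],
    [75,0,0,0,0,0,0]
  ]
}}

```text
time_s: 29.28
tcp_pos: [0.5182, -0.0046, 0.0435]
ee_rot: [[-1.0, 0.013, -0.001], [0.013, 1.0, -0.001], [0.001, -0.001, -1.0]]
wrist_force: [-6.4, -0.1, 17.5]
gripper_width: 0.752
gripper_force: 8.7
```

Emit:
{"method": "drive_tool", "body": {
  "rows": [
    [75,0,0,-2,0,0,0],
    [75,0,0,-1,0,0,0],
    [75,0,0,0,0,0,0]
  ]
}}

```text
time_s: 29.53
tcp_pos: [0.5183, -0.0046, 0.0432]
ee_rot: [[-1.0, 0.012, -0.0], [0.012, 1.0, -0.001], [0.0, -0.001, -1.0]]
wrist_force: [-11.8, 2.6, 36.9]
gripper_width: 0.747
gripper_force: 18.2
```

Emit:
{"method": "drive_tool", "body": {
  "rows": [
    [75,0,0,15,0,0,0],
    [75,0,0,30,0,0,0],
    [75,10,0,30,0,0,0],
    [75,25,-10,30,0,0,0],
    [75,25,-10,30,0,0,0]
  ]
}}

```text
time_s: 29.95
tcp_pos: [0.5784, -0.0246, 0.1752]
ee_rot: [[-1.0, 0.012, -0.0], [0.012, 1.0, 0.0], [0.0, 0.0, -1.0]]
wrist_force: [1.5, -0.5, -0.3]
gripper_width: 0.75
gripper_force: 0.0
```

Emit:
{"method": "drive_tool", "body": {
  "rows": [
    [75,25,-10,30,0,0,0],
    [75,25,-5,30,0,0,0],
    [75,0,0,0,0,0,0],
    [75,0,0,0,0,0,0]
  ]
}}

```text
time_s: 30.28
tcp_pos: [0.63, -0.0398, 0.2345]
ee_rot: [[-1.0, 0.014, 0.003], [0.014, 1.0, 0.001], [-0.003, 0.001, -1.0]]
wrist_force: [-0.2, -0.5, 0.0]
gripper_width: 0.75
gripper_force: 0.0
```

```bash
python3 - <<'E'
from h import *
s=sense(); c=capture('wrist'); save(c,'w5.png'); print(s['tcp_pos'])
hsv=cv2.cvtColor(c['frame'],cv2.COLOR_RGB2HSV)
A=cloud(c,np.arange(400)[:,None]*np.ones(640)<200,s)
teal=(hsv[...,0]>78)&(hsv[...,0]<98)&(hsv[...,1]>110)&(hsv[...,2]>50)&(np.arange(400)[:,None]<210)
P=cloud(c,teal,s)
for lo,hi in [(-.005,.009),(.015,.024),(.0235,.035)]:
    Q=P[(P[:,2]>lo)&(P[:,2]<hi)]; print(lo,len(Q),[np.round(x,1) for x in cv2.minAreaRect((Q[:,:2]*1000).astype(np.float32))])
for k in range(5):
    y=-.045-.08+.04*k
    for dx in (-.015,0,.018):
        Q=A[(abs(A[:,1]-y)<.012)&(abs(A[:,0]-.526-dx)<.004)]; print(k,dx,len(Q),np.median(Q[:,2]).round(4),Q[:,2].max().round(4))
cc=c['frame'][0:200,150:550,::-1]; cv2.imwrite('pics/w5c.png',cv2.resize(cc,None,fx=2,fy=2))
E
```

```text
[ 0.63002659 -0.03980417  0.23447465]
-0.005 1211 [array([521.9, -22.8]), array([259.1,  63.8]), np.float64(87.5)]
0.015 1409 [array([526.2, -23.6]), array([245.8,  47.1]), np.float64(87.5)]
0.0235 727 [array([543.3, -21.6]), array([ 29.3, 242.9]), np.float64(5.1)]
0 -0.015 242 0.0237 0.0258
0 0 243 0.0237 0.0259
0 0.018 243 0.0201 0.0262
1 -0.015 251 0.0237 0.0256
1 0 230 0.0236 0.0255
1 0.018 247 0.0232 0.0258
2 -0.015 244 0.0236 0.0261
2 0 235 0.0236 0.0258
2 0.018 240 0.0237 0.026
3 -0.015 242 0.0236 0.0253
3 0 242 0.0235 0.0254
3 0.018 232 0.0238 0.0257
4 -0.015 248 0.0236 0.0259
4 0 235 0.0236 0.0255
4 0.018 225 0.0236 0.0256
```

View pics/w5c.png

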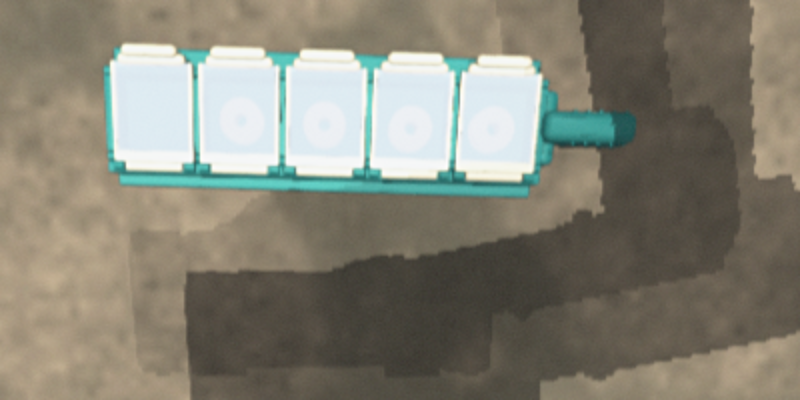

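```bash
python3 -c "
from h import *
print(sense()['joints'])"
```

```text
[ 1.10770504e+01  2.28490808e+01  4.16389632e-01 -5.35505948e-02
 -6.76352899e+01 -1.01868543e+02]
```

Emit:
{"method": "drive_tool", "body": {
  "rows": [
    [50,-8,10,-8,0,0,0.1185],
    [50,-8,10,-8,0,0,0.1185],
    [50,-8,10,-8,0,0,0.1185],
    [50,-8,10,-8,0,0,0.1185],
    [50,-8,10,-8,0,0,0.1185]
  ]
}}

```text
time_s: 30.75
tcp_pos: [0.5859, 0.0108, 0.1912]
ee_rot: [[-0.834, -0.552, -0.004], [-0.552, 0.834, -0.001], [0.004, 0.002, -1.0]]
wrist_force: [0.6, -0.1, -0.0]
gripper_width: 0.518
gripper_force: 0.0
```

Emit:
{"method": "drive_tool", "body": {
  "rows": [
    [50,-8,10,-8,0,0,0.1185],
    [50,-8,10,-8,0,0,0.1185],
    [50,-8,10,-8,0,0,0.1185],
    [50,-8,10,-8,0,0,0.1185],
    [50,-8,10,-8,0,0,0.1185]
  ]
}}

```text
time_s: 31.17
tcp_pos: [0.5458, 0.0606, 0.1515]
ee_rot: [[-0.383, -0.924, -0.004], [-0.924, 0.383, -0.001], [0.003, 0.003, -1.0]]
wrist_force: [-0.3, 0.7, -0.7]
gripper_width: 0.505
gripper_force: 0.0
```

Emit:
{"method": "drive_tool", "body": {
  "rows": [
    [50,-8,10,-8,0,0,0.1185],
    [50,-6,8,-8,0,0,0.1185],
    [50,-5,5,-8,0,0,0.1185],
    [50,0,0,0,0,0,0],
    [50,0,0,0,0,0,0]
  ]
}}

```text
time_s: 31.58
tcp_pos: [0.5277, 0.0832, 0.1284]
ee_rot: [[-0.045, -0.999, -0.003], [-0.999, 0.045, -0.002], [0.002, 0.003, -1.0]]
wrist_force: [-0.3, 0.0, -0.8]
gripper_width: 0.499
gripper_force: 0.0
```

```bash
python3 - <<'E'
from h import *
s=sense(); print(s['tcp_pos'],s['ee_rot'],s['joints'][5])
c=capture('wrist')
print(proj(c,[[.496,-.269,.05],[.531,.083,.026]],s), proj(c,[s['tcp_pos']],s))
E
```

```text
[0.52770706 0.08318588 0.12841145] [[-0.04541314 -0.99896254 -0.00338989]
 [-0.99896676  0.04541875 -0.0015956 ]
 [ 0.00174791  0.00331393 -0.99999298]] -28.960176205085435
[[ 355.36302421 -617.89352684]
 [ 312.66278023  205.0652286 ]] [[317.76119602 267.64410132]]
```

Emit:
{"method": "drive_tool", "body": {
  "rows": [
    [50,3,0,-25,0,0,0],
    [50,0,0,-25,0,0,0],
    [50,0,0,-25,0,0,0],
    [50,0,0,-20,0,0,0],
    [50,0,0,-9,0,0,0]
  ]
}}

```text
time_s: 32.05
tcp_pos: [0.5311, 0.0824, 0.0233]
ee_rot: [[-0.047, -0.999, -0.004], [-0.999, 0.047, -0.002], [0.002, 0.004, -1.0]]
wrist_force: [0.1, -0.1, -0.5]
gripper_width: 0.503
gripper_force: 0.0
```

Emit:
{"method": "drive_tool", "body": {
  "rows": [
    [50,0,0,0,0,0,0],
    [0,0,0,0,0,0,0],
    [0,0,0,0,0,0,0],
    [0,0,0,0,0,0,0],
    [0,0,0,0,0,0,0]
  ]
}}

```text
time_s: 32.47
tcp_pos: [0.5331, 0.0838, 0.027]
ee_rot: [[-0.044, -0.999, 0.002], [-0.999, 0.044, 0.001], [-0.001, -0.002, -1.0]]
wrist_force: [-1.1, 0.4, 0.5]
gripper_width: 0.276
gripper_force: 0.7
```

Emit:
{"method": "drive_tool", "body": {
  "rows": [
    [0,0,0,0,0,0,0],
    [0,0,0,0,0,0,0],
    [0,0,0,0,0,0,0]
  ]
}}

```text
time_s: 32.72
tcp_pos: [0.5319, 0.0834, 0.0263]
ee_rot: [[-0.045, -0.999, -0.001], [-0.999, 0.045, 0.0], [-0.0, 0.001, -1.0]]
wrist_force: [-4.0, 0.8, 6.6]
gripper_width: 0.161
gripper_force: 29.9
```

```bash
python3 - <<'E'
from h import *
d=np.load('w2.npz',allow_pickle=True); s=d['s'][0]; c=d['c'][0]
print(atz(c,[[437,57],[455,30],[468,12],[540,100],[595,97]],0.003,s))
E
```

```text
[[ 0.42801516 -0.06900903  0.003     ]
 [ 0.38847038 -0.05606524  0.003     ]
 [ 0.36249092 -0.04633959  0.003     ]
 [ 0.44728045  0.09473379  0.003     ]
 [ 0.42393037  0.17043529  0.003     ]]
```

Emit:
{"method": "drive_tool", "body": {
  "rows": [
    [0,-7,-9,0,0,0,0.023],
    [0,-7,-9,0,0,0,0.023],
    [0,-7,-9,0,0,0,0.023],
    [0,-7,-9,0,0,0,0.023],
    [0,-7,-9,0,0,0,0.023]
  ]
}}

```text
time_s: 33.13
tcp_pos: [0.4993, 0.0393, 0.0264]
ee_rot: [[0.074, -0.997, 0.005], [-0.997, -0.074, 0.002], [-0.001, -0.005, -1.0]]
wrist_force: [0.8, 2.6, -0.4]
gripper_width: 0.154
gripper_force: 29.9
```

Emit:
{"method": "drive_tool", "body": {
  "rows": [
    [0,-7,-9,0,0,0,0.023],
    [0,-7,-9,0,0,0,0.023],
    [0,-7,-9,0,0,0,0.023],
    [0,-7,-9,0,0,0,0.023],
    [0,-7,-9,0,0,0,0.023]
  ]
}}

```text
time_s: 33.55
tcp_pos: [0.4644, -0.0059, 0.0264]
ee_rot: [[0.189, -0.982, 0.005], [-0.982, -0.189, 0.001], [-0.0, -0.005, -1.0]]
wrist_force: [1.4, 2.4, -0.2]
gripper_width: 0.155
gripper_force: 29.9
```

Emit:
{"method": "drive_tool", "body": {
  "rows": [
    [0,-7,-7,0,0,0,0.023],
    [0,-7,-7,0,0,0,0.023],
    [0,0,0,0,0,0,0]
  ]
}}

```text
time_s: 33.8
tcp_pos: [0.4491, -0.0209, 0.0263]
ee_rot: [[0.232, -0.973, 0.003], [-0.973, -0.232, 0.0], [0.0, -0.003, -1.0]]
wrist_force: [0.4, -1.8, -0.7]
gripper_width: 0.158
gripper_force: 30.0
```

```bash
python3 - <<'E'
from h import *
s=sense(); print(s['tcp_pos'],s['ee_rot'][:,1],s['joints'][5],s['wrist_force'],s['gripper_width'])
c=capture('wrist'); save(c,'w6.png')
b=cv2.imread('pics/w6.png'); d=capture('side'); save(d,'side6.png'); e=cv2.imread('pics/side6.png')[120:270,250:400]
cv2.imwrite('pics/w6m.png',np.hstack([cv2.resize(b,(480,300)),cv2.resize(e,(300,300))]))
h=cv2.cvtColor(c['frame'],cv2.COLOR_RGB2HSV); teal=(h[...,0]>78)&(h[...,0]<98)&(h[...,1]>110)&(h[...,2]>50)&(np.arange(400)[:,None]<215)
P=cloud(c,teal,s)
for lo,hi in [(-.005,.009),(.015,.035)]:
    Q=P[(P[:,2]>lo)&(P[:,2]<hi)&(P[:,1]<.1)]; print(lo,len(Q),[np.round(x,1) for x in cv2.minAreaRect((Q[:,:2]*1000).astype(np.float32))]) if len(Q) else 0
A=cloud(c,np.arange(400)[:,None]*np.ones(640)<200,s); W=A[(A[:,2]>.044)&(A[:,2]<.06)&(A[:,1]<-.2)&(abs(A[:,0]-.52)<.12)]
print('stand',len(W),[np.round(x,1) for x in cv2.minAreaRect((W[:,:2]*1000).astype(np.float32))])
E
```

```text
[ 0.44906112 -0.02086132  0.02633565] [-0.97272965 -0.23192406 -0.00287252] -4.832364596976477 [ 0.41359508 -1.8132137  -0.74085943] 0.15834420182182785
-0.005 1650 [array([464.5, -87.2]), array([63.6, 84.8]), np.float64(13.4)]
0.015 2646 [array([466.6, -81.8]), array([47.2, 85.6]), np.float64(13.3)]
stand 0 [array([0., 0.]), array([0., 0.]), np.float64(0.0)]
```

View pics/w6m.png

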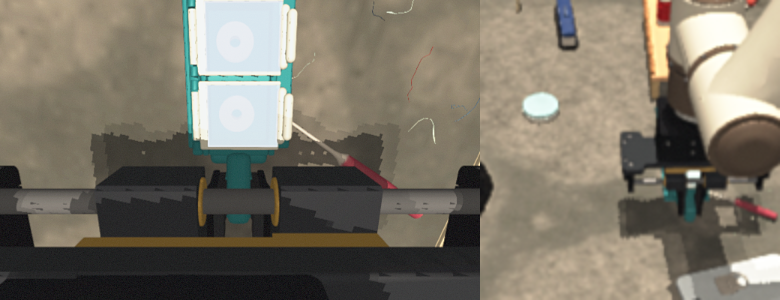

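Emit:
{"method": "drive_tool", "body": {
  "rows": [
    [0,2,-7,0,0,0,0],
    [0,1,-7,0,0,0,0],
    [0,-4,-1,0,0,0,0],
    [0,-4,-1,0,0,0,0],
    [0,-4,-1,0,0,0,0]
  ]
}}

```text
time_s: 34.32
tcp_pos: [0.4464, -0.0357, 0.0278]
ee_rot: [[0.234, -0.972, 0.015], [-0.972, -0.234, 0.003], [0.001, -0.015, -1.0]]
wrist_force: [6.8, -0.9, 5.3]
gripper_width: 0.16
gripper_force: 30.1
```

Emit:
{"method": "drive_tool", "body": {
  "rows": [
    [0,0,0,0,0,0,0],
    [0,0,0,0,0,0,0]
  ]
}}

```text
time_s: 34.48
tcp_pos: [0.4418, -0.0373, 0.0272]
ee_rot: [[0.232, -0.973, 0.004], [-0.973, -0.232, -0.0], [0.001, -0.004, -1.0]]
wrist_force: [2.4, -5.3, 11.8]
gripper_width: 0.16
gripper_force: 30.1
```

```bash
cat > al.py <<'E'
from h import *
s=sense(); c=capture('wrist')
C=np.array([521.2,-374.5]); f=lambda p:np.array([(p-C)@[.2317,-.9728],(p-C)@[.9728,.2317]]).round(1)
print(s['tcp_pos'],f(s['tcp_pos'][:2]*1000),'yaw',np.degrees(np.arctan2(-s['ee_rot'][1,1],-s['ee_rot'][0,1])).round(2),s['wrist_force'])
h=cv2.cvtColor(c['frame'],cv2.COLOR_RGB2HSV); teal=(h[...,0]>78)&(h[...,0]<98)&(h[...,1]>110)&(h[...,2]>50)&(np.arange(400)[:,None]<215)
P=cloud(c,teal,s)
for lo,hi in [(-.005,.009),(.015,.035)]:
    Q=P[(P[:,2]>lo)&(P[:,2]<hi)]
    if len(Q)>10: r=cv2.minAreaRect((Q[:,:2]*1000).astype(np.float32)); print(len(Q),f(np.array(r[0])),np.round(r[1],1),round(r[2],1))
A=cloud(c,np.arange(400)[:,None]*np.ones(640)<200,s); W=A[(A[:,2]>.04)&(A[:,2]<.06)]
if len(W): F=np.array([f(p) for p in W[::5,:2]*1000]); print('stand',len(W),F.min(0),F.max(0))
E
python3 al.py
```

```text
[ 0.44176667 -0.0373361   0.02717506] [-346.4    0.8] yaw 13.44 [ 2.41909718 -5.26429229 11.84782555]
1563 [-278.2    0.7] [63.6 84.9] 13.5
2657 [-283.2    3.9] [47.2 85.8] 13.7
```

Emit:
{"method": "drive_tool", "body": {
  "rows": [
    [0,2,-8,1,0,0,0],
    [0,2,-8,0,0,0,0],
    [0,2,-8,0,0,0,0],
    [0,2,-8,0,0,0,0]
  ]
}}

```text
time_s: 34.87
tcp_pos: [0.447, -0.0702, 0.0263]
ee_rot: [[0.23, -0.973, -0.001], [-0.973, -0.23, 0.0], [-0.0, 0.001, -1.0]]
wrist_force: [0.1, 3.2, -1.0]
gripper_width: 0.157
gripper_force: 30.0
```

```bash
python3 al.py
```

```text
[ 0.446965   -0.07017569  0.02628335] [-313.2   -1.7] yaw 13.29 [ 0.1443109   3.18793733 -1.0316083 ]
1650 [-245.1   -2.1] [63.6 84.9] 13.1
2701 [-249.9    1.1] [46.9 85.5] 13.4
```

Emit:
{"method": "drive_tool", "body": {
  "rows": [
    [0,4.5,-14.6,0,0,0,0],
    [0,4,-14.6,0,0,0,0],
    [0,3.5,-14.6,0,0,0,0],
    [0,3.5,-14.6,0,0,0,0],
    [0,3.5,-14.6,0,0,0,0]
  ]
}}

```text
time_s: 35.33
tcp_pos: [0.4659, -0.1434, 0.0263]
ee_rot: [[0.23, -0.973, -0.001], [-0.973, -0.23, 0.0], [-0.001, 0.001, -1.0]]
wrist_force: [-0.2, 4.2, 0.5]
gripper_width: 0.159
gripper_force: 30.0
```

Emit:
{"method": "drive_tool", "body": {
  "rows": [
    [0,3.5,-14.6,0,0,0,0],
    [0,3.5,-14.6,0,0,0,0],
    [0,3.5,-14.6,0,0,0,0],
    [0,3.5,-14.6,0,0,0,0],
    [0,3.5,-14.6,0,0,0,0]
  ]
}}

```text
time_s: 35.75
tcp_pos: [0.4831, -0.2163, 0.0263]
ee_rot: [[0.229, -0.973, -0.002], [-0.973, -0.229, 0.001], [-0.001, 0.002, -1.0]]
wrist_force: [-0.5, 4.5, 2.2]
gripper_width: 0.156
gripper_force: 30.0
```

```bash
python3 al.py; python3 - <<'E'
from h import *
c=capture('wrist'); save(c,'w7.png')
E
```

```text
[ 0.48311832 -0.21626958  0.02631556] [-162.8   -0.4] yaw 13.26 [-0.45088026  4.50819548  2.17477584]
255 [-128.2   -0.7] [63.5 17.9] 13.0
1329 [-134.8    5.4] [19.  50.4] 82.5
stand 51336 [-113.   -50.1] [-64.2  48.2]
```

View pics/w7.png

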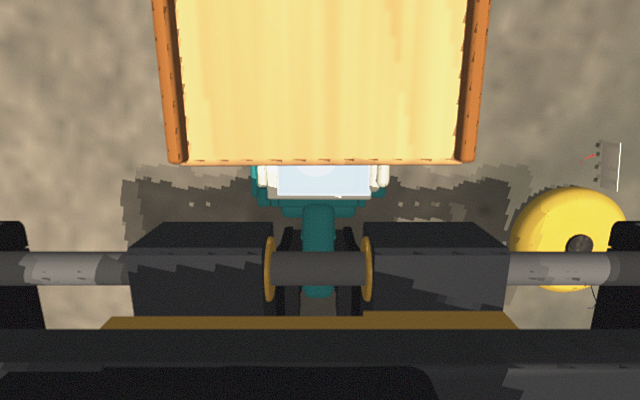

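Emit:
{"method": "drive_tool", "body": {
  "rows": [
    [0,3.2,-13,0,0,0,0],
    [0,2.3,-10,0,0,0,0],
    [0,1,-5,0,0,0,0],
    [0,1,-3,0,0,0,0],
    [0,0,0,0,0,0,0]
  ]
}}

```text
time_s: 36.27
tcp_pos: [0.4912, -0.2469, 0.0264]
ee_rot: [[0.23, -0.973, -0.0], [-0.973, -0.23, -0.0], [0.0, 0.0, -1.0]]
wrist_force: [-0.2, -1.4, -2.4]
gripper_width: 0.156
gripper_force: 30.0
```

Emit:
{"method": "drive_tool", "body": {
  "rows": [
    [0,0.5,-2,0,0,0,0],
    [0,0.2,-1,0,0,0,0],
    [0,0,0,0,0,0,0]
  ]
}}

```text
time_s: 36.52
tcp_pos: [0.4917, -0.2493, 0.0264]
ee_rot: [[0.23, -0.973, -0.001], [-0.973, -0.23, 0.0], [-0.0, 0.001, -1.0]]
wrist_force: [-0.3, 1.2, -1.7]
gripper_width: 0.159
gripper_force: 30.0
```

```bash
python3 al.py
```

```text
[ 0.49171342 -0.24932781  0.02643201] [-128.6    0.3] yaw 13.33 [-0.31352757  1.23722428 -1.6720326 ]Traceback (most recent call last):
  File "al.py", line 6, in <module>
    P=cloud(c,teal,s)
  File "h.py", line 15, in cloud
    v,u=np.nonzero(mask&(c['z_map']>0)); o,d=ray(c,np.c_[u,v],s)
                                             ~~~^^^^^^^^^^^^^^^^
  File "h.py", line 10, in ray
    R,t=ext(c,s); d=cv2.undistortPoints(np.array(uv,float).reshape(-1,1,2),K(c),np.array(c['distortion'],float)).reshape(-1,2)
                    ~~~~~~~~~~~~~~~~~~~^^^^^^^^^^^^^^^^^^^^^^^^^^^^^^^^^^^^^^^^^^^^^^^^^^^^^^^^^^^^^^^^^^^^^^^^^
cv2.error: OpenCV(4.12.0) /io/opencv/modules/calib3d/src/undistort.dispatch.cpp:347: error: (-215:Assertion failed) CV_IS_MAT(_src) && CV_IS_MAT(_dst) && (_src->rows == 1 || _src->cols == 1) && (_dst->rows == 1 || _dst->cols == 1) && _src->cols + _src->rows - 1 == _dst->rows + _dst->cols - 1 && (CV_MAT_TYPE(_src->type) == CV_32FC2 || CV_MAT_TYPE(_src->type) == CV_64FC2) && (CV_MAT_TYPE(_dst->type) == CV_32FC2 || CV_MAT_TYPE(_dst->type) == CV_64FC2) in function 'cvUndistortPointsInternal'
```

Nearly home; feel for the back face.

Emit:
{"method": "drive_tool", "body": {
  "rows": [
    [0,0.4,-1.5,0,0,0,0],
    [0,0,0,0,0,0,0],
    [0,0,0,0,0,0,0]
  ]
}}

```text
time_s: 36.82
tcp_pos: [0.4915, -0.2501, 0.0264]
ee_rot: [[0.23, -0.973, -0.002], [-0.973, -0.23, 0.001], [-0.002, 0.002, -1.0]]
wrist_force: [-1.4, 5.5, -1.1]
gripper_width: 0.155
gripper_force: 30.0
```

Emit:
{"method": "drive_tool", "body": {
  "rows": [
    [0,0.4,-1.5,0,0,0,0],
    [0,0,0,0,0,0,0],
    [0,0,0,0,0,0,0]
  ]
}}

```text
time_s: 37.07
tcp_pos: [0.4914, -0.2503, 0.0263]
ee_rot: [[0.23, -0.973, -0.003], [-0.973, -0.23, 0.003], [-0.004, 0.003, -1.0]]
wrist_force: [-1.9, 11.2, 2.6]
gripper_width: 0.16
gripper_force: 30.0
```

Emit:
{"method": "drive_tool", "body": {
  "rows": [
    [0,0.4,-1.5,0,0,0,0],
    [0,0,0,0,0,0,0],
    [0,0,0,0,0,0,0]
  ]
}}

```text
time_s: 37.32
tcp_pos: [0.4913, -0.2505, 0.0263]
ee_rot: [[0.23, -0.973, -0.005], [-0.973, -0.23, 0.004], [-0.005, 0.003, -1.0]]
wrist_force: [-2.4, 18.4, 3.6]
gripper_width: 0.159
gripper_force: 30.0
```

Emit:
{"method": "drive_tool", "body": {
  "rows": [
    [0,-0.8,3.4,0,0,0,0],
    [0,0,0,0,0,0,0],
    [50,0,0,0,0,0,0],
    [50,0,0,0,0,0,0],
    [50,0,0,0,0,0,0]
  ]
}}

```text
time_s: 37.73
tcp_pos: [0.4932, -0.2513, 0.0272]
ee_rot: [[0.23, -0.973, 0.002], [-0.973, -0.23, -0.001], [0.001, -0.001, -1.0]]
wrist_force: [-0.1, -0.5, -0.5]
gripper_width: 0.302
gripper_force: 0.0
```

Emit:
{"method": "drive_tool", "body": {
  "rows": [
    [50,0,0,0,0,0,0],
    [50,0,0,10,0,0,0],
    [50,0,0,30,0,0,0],
    [50,0,10,35,0,0,0],
    [50,0,20,35,0,0,0]
  ]
}}

```text
time_s: 38.15
tcp_pos: [0.4922, -0.2218, 0.1382]
ee_rot: [[0.228, -0.974, -0.001], [-0.974, -0.228, -0.001], [0.0, 0.001, -1.0]]
wrist_force: [1.3, -0.3, 0.3]
gripper_width: 0.492
gripper_force: 0.0
```

Emit:
{"method": "drive_tool", "body": {
  "rows": [
    [50,0,30,35,0,0,0],
    [50,0,35,35,0,0,0],
    [50,0,20,35,0,0,0],
    [50,0,0,0,0,0,0],
    [50,0,0,0,0,0,0]
  ]
}}

```text
time_s: 38.57
tcp_pos: [0.4937, -0.1432, 0.2365]
ee_rot: [[0.233, -0.973, 0.007], [-0.973, -0.233, -0.0], [0.002, -0.007, -1.0]]
wrist_force: [0.2, 0.3, -1.2]
gripper_width: 0.501
gripper_force: 0.0
```

```bash
python3 al.py; python3 - <<'E'
from h import *
c=capture('wrist'); save(c,'w8.png')
E
```

```text
[ 0.493668   -0.14321643  0.23649759] [-231.4   26.8] yaw 13.45 [ 0.20330929  0.27457228 -1.17503846]
549 [-127.6    0.3] [14.2 33.8] 14.0
stand 5953 [-250.7  -49.6] [-77.1 333.2]
```

View pics/w8.png

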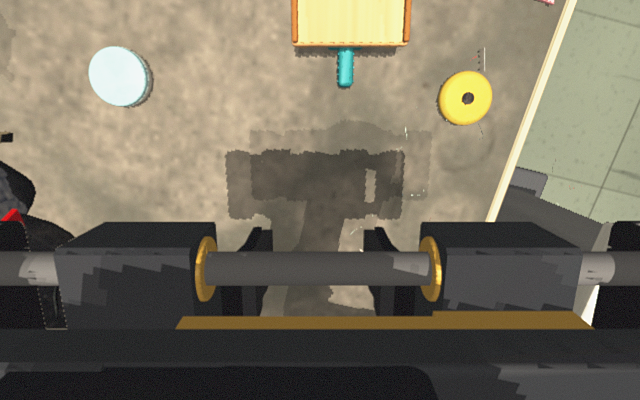

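```bash
python3 -c "
from station import *
print(finish_job())"
```

```text
the job is handed in; nothing more can be done
None
```

The job is handed in, with no verdict shown. I found four bobbins on the desk; all are in compartments, one each, and all five covers are pressed shut. The box is released in the slot about 0.5 mm from fully home, and the arm never contacted the spools (not re-checked after the slide).

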